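Weigh the packed tiffin on a hand scale

ROBOT

A 6-joint arm with a two-finger parallel gripper is mounted at the origin on the work surface. World frame = base frame: x ahead of the robot, y to its left, z up, the work surface at z = 0. Lengths are in m, angles in degrees, forces in N, time in s.
With the tool pointing down it reaches from about 0.275 to 0.775 m from the base axis. Payload 14.6 kg.
Tool frame: the origin (TCP) lies between the finger pads; the fingertips stand manip.tcp_to_tips ahead of it and the grasp point (between the pads) lies 11 mm behind it (manip.tcp_to_tips is the distance from the TCP to the fingertips, in m); z points along the fingers, y is the direction in which the jaws open and shut (so a half turn about z gives the same grasp; the last joint's range is limited). The gripper opens to 85 mm and grips with 20 to 120 N. Pads are 22 mm wide; open, the fingers measure 114 mm over their backs; the gripper's body (76 mm by 85 mm) begins 54 mm behind the grasp point. The pads swing forward as they close: fully open they stand 13 mm farther back than shut.
Start: joints at [-84.242, 15.075, -2.767, 72.158, 0, 81.102], TCP at [0.133, -0.508, 0.239] pointing down, gripper open.
Joint ranges: [-151.79, 151.79], [-50.71, 97.33], [-67.44, 78.34], [-121.81, 120.89], [-77.56, 73.72], [-180, 180]. Speed limits (degrees/s): [108.29, 108.29, 147.25, 159.86, 180, 180].

INTERFACE

Orientations are given as [roll, pitch, yaw] about the fixed x, y, z axes, in that order (R = Rz(yaw) Ry(pitch) Rx(roll)).
In Python, from bench import manip gives the robot as it stands.
- The arm moves only by the tool play_rows, never from a script. Its argument "increments" is a list of rows, each a list of 5 numbers: the shift along the tool's x, y, z in cm, then the turn about the tool's z in rad, then the closure in counts, from 0 (fully open) to 255 (shut). In form: [[tx, ty, tz, roll, hand], ...]. A call has 1 to 5 rows; each row shifts and turns the commanded pose from where the row before left it, along the tool's axes as they then stand; what a row does not reach is not made up. A row lasts 1/8 s, in which the tool goes at most 62.5 mm and 10.7 degrees, less where a joint would pass 70% of its speed; a pose out of reach is approached as far as the arm can. A call with a gripper value outside its range is refused whole. The fingers move at their own pace and stop on an object; the grip force is fixed at half the most. Time passes only in rows, so rows that do not move let the fingers close. It gives the time, the measured TCP pose, the force and the opening at its end, in the units of the state.
- manip.get_state(): the state, without advancing time (a new reading comes with each control period).
- manip.camera(name): name is "scene" or "top"; returns a dict with "frame" (400x640x3 uint8, red, green, blue), "fx", "fy", "cx", "cy" (pixels), "pose" (4x4, takes a point from camera to world coordinates). Camera axes: x right, y down, z forward; pixel columns grow to the right and rows downward; lengths in m; the calibration is good to about 2 mm. A picture is of the moment at which its call begins. There is no depth.
- manip.close_job(): hands the job in, once; it reports no verdict.
Trained networks look in the newest picture that a camera, given by its name, has taken for a name from the list of things; names that differ only in an ending like _2 or _b are one class to them, and where a whole thing is asked for, a point or a joint stands for the part that bears it (a point fixed in the world has none). Each returns a list of dicts, best first, with "score" (0 to 1); they miss things now and then, are a little off and sometimes report something else, mostly with a low value. They report only what shows in the picture. A call takes as long as a camera call. They do not tell look-alikes from the thing itself.
- manip.spot_in(camera, name): "location" ([x, y, z] in m, in the coordinates of the camera as it stood for that picture, good to about 4 mm: the middle of the surface that is visible of it).
- manip.masks_of(camera, name): "region" (400x640 bool, what is visible of it).
- manip.pinpoint(camera, name): "location" ([x, y, z] in m, in the coordinates of the camera as it stood for that picture, good to about 4 mm: a listed point, or the origin of a listed thing).
The state is a dict: "t": time; "joint_pos": joint angles; "qvel": joint speeds; "joint_torque": joint torques, N m; "ee_pos": TCP position; "tcp_rot": TCP orientation; "ft_force": force on the tool from outside, world axes, zero at the start; "torque": the same for the moment, N m; "width": finger opening in m.
Only numpy, scipy, OpenCV 4.12 (cv2) and the standard library are available. Lean on these libraries where they do the work, as an engineer would, in place of code of your own. Each camera call takes 0.05 s, during which the arm holds its last target.

TASK

Take the steel tiffin out from under the white rack by its handle, stand it on the middle of the wooden board and let go of it. Then take the hand scale from its stand, hook it under the tiffin's handle, lift until the tiffin hangs about 3 cm clear of the board, and hold it still there for a second so that the weight can be read. Set the tiffin down upright there without dropping it, unhook it and hang the scale back on its stand; do not tip the tiffin over, and leave the bottle, bowl and lighter where they are.

Things in the scene. Friction and masses are not known exactly. Their poses are not given: they have to be found in the camera images.
- tiffin_bar (a point): Middle of the tiffin's handle bar, on the tiffin's axis, 112 mm above its underside. The bar is straight, level and round, 8 mm thick, 62 mm long along the tiffin's x; at its ends it slopes down to upright straps at x = +-47 mm. Gap between lid and bar 52 mm. At the start it is 35 to 50 mm inside the rack's front edge and runs roughly along the rack's x.
- tiffin_base (a point): Steel tiffin, loose, 0.35 to 0.7 kg: a round closed box 91 mm across and 56 mm high with a rigid arched handle over it. The point given is the centre of its underside, z up.
- rack: White plastic rack, fixed: 16 mm legs at x = +-104, y = +-225 mm (300 mm tall) carry one tier of slats, underside 260 mm, top 292 mm above the counter. Origin: centre of its footprint on the counter; front edge at x = -110 mm. The tier bars a gripper from coming straight down on the tiffin; reach it from the front, tilted about 45 degrees.
- board_top (a point): Wooden board, fixed, 170 x 170 x 12 mm; this point is the centre of its top face.
- stand: Scale stand, fixed dark steel: base 140 x 100 mm, rear post at x = +75 mm no higher than the fork, fork of two level prongs (each 16 mm wide, 24 mm apart, from x = -27 to +83 mm, tops 185 mm above the counter), open towards -x. The scale hangs with its neck between the prongs, its grip bar resting on them. Origin on the counter below stand_rest.
- stand_rest (a point): Where the centre of the scale's grip bar is when the scale hangs on the stand: 20 mm above the prongs' tops, 205 mm above the counter. Axes are the stand's.
- scale_grip (a point): Sprung hand scale, loose, 0.25 kg: centre of its grip bar, a black block 20 (x) by 66 (y) by 40 (z) mm. Below it a 14 mm round neck 16 mm long, then a grey housing 30 (x) by 46 (y) by 64 mm, underside 100 mm below this point, then the sprung hook. z up. At the start it hangs on the stand, axes along the stand's.
- hook_seat (a point): Steel J hook, 7 mm wire, under the scale; the point given is the top of the wire at the lowest point inside, where a bar rests, 166.5 mm below scale_grip unloaded. The hook lies in the scale's y-z plane, open to +y: its tip ends 21 mm to +y, 24 mm above the point, its shank is at y = -18 mm. A bar enters from +y, its centre about 35 mm above the point. Wire bottom 7 mm below.
- plunger (a joint): Extension of the scale's spring in m: about 0.001 with the hook empty, growing as the hook is pulled down, 300 N/m, stop at 0.035.
- bottle: Empty glass bottle, 62 mm across, 198 mm tall; origin at the centre of its underside. Leave alone.
- bowl: Small dark wooden bowl, 92 mm across, 50 mm tall; origin at the centre of its underside. Leave alone.
- lighter: Black push-button spark lighter lying flat, 167 mm long along its x (-90 to +77), 24 mm wide, 22 mm high; origin on the counter under it. Leave alone.
There are look-alikes about, which are no part of the job. Of the things that look like the part that bears scale_grip, the middle-sized one is meant.

How it is judged:
By the outcome, as a careful person would: the job done as asked, in the order asked, and still so for the second after the job is handed in, with the robot touching nothing.
It also fails if it takes over 72 s, if anything falls off the work surface, if the arm or the gripper's body presses on something with over 40 N, if the wrist force passes 120 N, or if a joint passes its speed limit or range.

## Working session

There is one attempt and no reset: what is moved stays moved. The work goes in short steps, Python scripts to look and compute and a tool call to move; the robot and the scene stay as the last step left them, time stands still between calls to the robot, and variables do not carry over. Pictures are saved under pics/ and viewed, and the job is handed in when it is done.

Besides the shell and the picture viewer there is one more tool, called as name([rows], argument=value, ...), one row to a line, values as JSON. play_rows: Moves the arm, as the interface text tells. Its arguments: {"type":"object","properties":{"increments":{"type":"array","items":{"type":"array","items":{"type":"number"}}}},"required":["increments"]}

```bash
ls; mkdir -p pics
python3 - <<'E'
from bench import manip
import cv2,numpy as np
print(manip.get_state(), manip.tcp_to_tips)
for c in ['scene','top']:
    d=manip.camera(c); cv2.imwrite(f'pics/{c}0.png',d['frame'][:,:,::-1]); print(c,d['fx'],d['fy'],d['cx'],d['cy'],np.round(d['pose'],4).tolist())
    P=np.array(d['pose'])
    for n in ['tiffin_bar','tiffin_base','rack','board_top','stand','stand_rest','scale_grip','hook_seat','bottle','bowl','lighter']:
        for r in manip.pinpoint(c,n):
            p=np.array(r['location']); w=P[:3,:3]@p+P[:3,3]
            print(n,round(r['score'],2),np.round(w,3), [round(d['fx']*p[0]/p[2]+d['cx']),round(d['fy']*p[1]/p[2]+d['cy'])])
E
```

```text
pics
{'t': 0.0, 'joint_pos': array([-8.42419253e+01,  1.50987115e+01, -2.80510494e+00,  7.21589953e+01,
        1.21053612e-03,  8.11033154e+01]), 'qvel': array([ 0.05681666,  0.00321372, -0.07529829, -0.13983048,  0.04785863,
        0.05740853]), 'joint_torque': array([ 2.28571575e-03, -6.37618017e+01,  3.84561539e+01,  1.39964520e-02,
        9.94027823e-05, -1.82836743e-05]), 'ee_pos': array([ 0.13280603, -0.50763435,  0.23881761]), 'tcp_rot': array([-1.79938131e+02, -1.09100105e-02,  1.46547528e+01]), 'ft_force': array([ 0.34761665, -0.68614685, -1.0294921 ]), 'torque': array([ 0.02518417, -0.01799966, -0.01796688]), 'width': 0.0855786647662494} 0.008
scene 489.611389443432 489.611389443432 326.4507149666971 199.08999918856583 [[0.7563, 0.5675, -0.3255, 0.9757], [0.6543, -0.6587, 0.3716, -0.3653], [-0.0036, -0.494, -0.8695, 1.3464], [0.0, 0.0, 0.0, 1.0]]
tiffin_bar 0.77 [0.684 0.041 0.113] [345, 265]
tiffin_base 0.98 [0.683 0.036 0.002] [342, 280]
rack 0.24 [ 0.681  0.038 -0.001] [342, 280]
board_top 0.7 [ 0.48  -0.336  0.015] [197, 331]
stand 0.76 [ 0.474  0.301 -0.001] [345, 1
[... 712 characters left out ...]
1.0]]
tiffin_bar 0.82 [0.684 0.039 0.108] [344, 160]
tiffin_base 0.86 [ 0.683  0.04  -0.001] [342, 166]
rack 0.25 [0.685 0.04  0.   ] [342, 165]
board_top 0.81 [ 0.48  -0.334  0.01 ] [445, 222]
stand 0.6 [0.467 0.305 0.003] [269, 223]
stand_rest 0.89 [0.472 0.306 0.202] [262, 218]
scale_grip 0.81 [0.372 0.564 0.023] [195, 248]
scale_grip 0.68 [0.25  0.215 0.011] [292, 284]
scale_grip 0.62 [0.469 0.303 0.201] [263, 219]
hook_seat 0.55 [0.165 0.467 0.022] [220, 308]
hook_seat 0.55 [0.377 0.236 0.007] [287, 248]
hook_seat 0.27 [ 0.479 -0.334  0.01 ] [445, 222]
bottle 0.73 [ 0.756  0.204 -0.002] [298, 146]
bowl 0.91 [ 0.727 -0.107 -0.002] [382, 155]
lighter 0.56 [ 0.4    0.01  -0.003] [350, 243]
```

View pics/scene0.png

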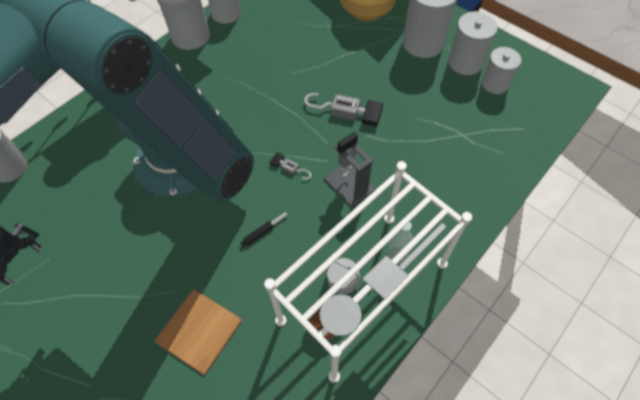

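View pics/top0.png

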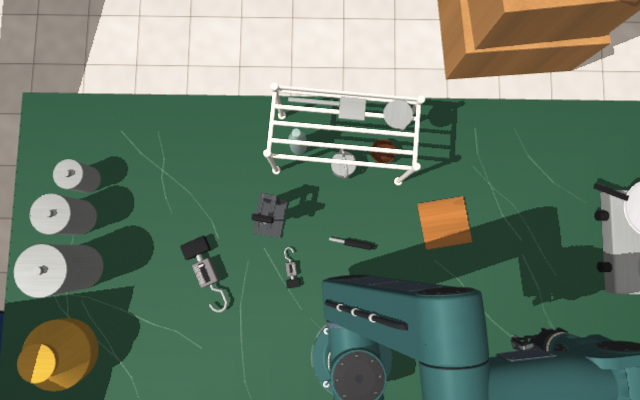

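Run:
```python
import cv2,numpy as np
a=cv2.imread('pics/scene0.png');b=cv2.imread('pics/top0.png')
u=cv2.resize(a[90:290,240:440],(600,600),interpolation=cv2.INTER_CUBIC);cv2.imwrite('pics/cs.png',u)
u=cv2.resize(b[100:300,180:400],(660,600),interpolation=cv2.INTER_CUBIC);cv2.imwrite('pics/ct.png',u)
```

```text
(no output)
```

View pics/cs.png

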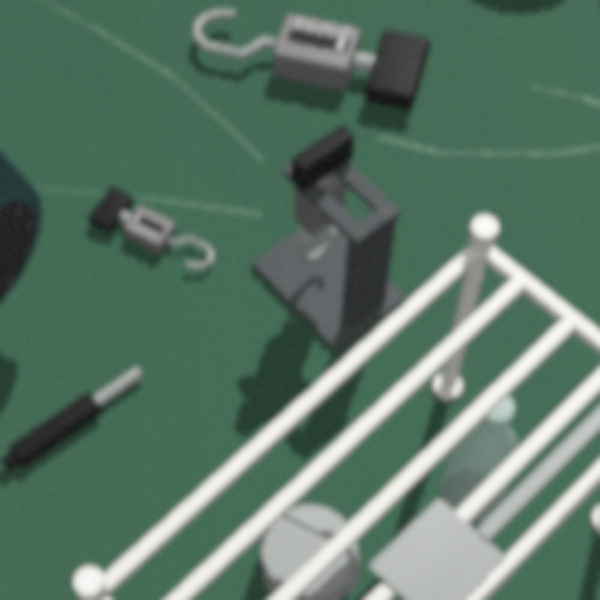

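View pics/ct.png

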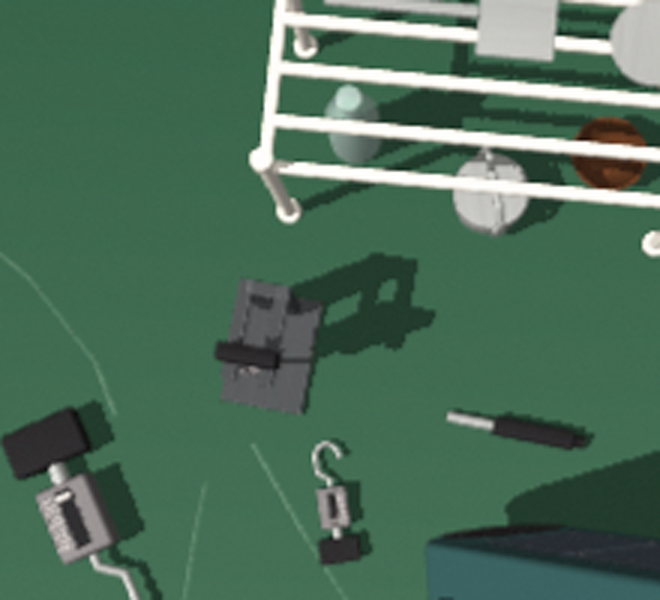

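Three look-alike scales are in view, at scene pixels (343,108), (290,166) and (348,150). The one at (343,108) is large and lies on the counter, and the one at (290,166) is small and also lies there. The one at (348,150) hangs on the stand and is middle-sized, which fits the description and shows in the enlarged crop.

The tiffin sits at the rack's front edge, top pixel (343,163). The moves have no tilt command, so I'll test how the arm behaves at the edge of its reach, in free space.

play_rows([
  [0,0,-4,0,0],
  [0,5,-4,0,0],
  [0,6,0,0,0],
  [0,6,0,0,0],
  [0,6,0,0,0],
])

```text
t: 1.82
ee_pos: [0.1837, -0.7045, 0.3186]
tcp_rot: [-180.0, -0.0, 14.7]
ft_force: [0.6, -0.3, 1.1]
width: 0.0853
```

play_rows([
  [0,6,0,0,0],
  [0,6,0,0,0],
])

```text
t: 2.08
ee_pos: [0.1853, -0.7115, 0.3279]
tcp_rot: [-176.8, -0.8, 14.6]
ft_force: [9.7, -45.0, 65.8]
width: 0.0857
```

Run:
```python
from bench import manip
import numpy as np
s=manip.get_state(); print({k:np.round(v,3) for k,v in s.items()})
```

```text
{'t': np.float64(2.075), 'joint_pos': array([-81.903,  50.73 ,  78.361, 120.895,   0.411,  83.426]), 'qvel': array([-0.621, 18.549,  4.433, 21.316,  2.012, -0.906]), 'joint_torque': array([ 1.46700e+00, -1.10221e+02,  2.63390e+01, -2.61200e+00,
       -1.26000e-01,  4.40000e-02]), 'ee_pos': array([ 0.185, -0.711,  0.328]), 'tcp_rot': array([-176.804,   -0.781,   14.638]), 'ft_force': array([  9.703, -45.048,  65.829]), 'torque': array([-2.737, -0.61 , -0.032]), 'width': np.float64(0.086)}
```

play_rows([
  [0,-2,2,0,0],
  [0,0,0,0,0],
])

```text
t: 2.33
ee_pos: [0.1829, -0.7039, 0.3196]
tcp_rot: [-176.5, -0.8, 14.6]
ft_force: [-0.0, -0.2, 0.3]
width: 0.0854
```

Run:
```python
from bench import manip
import numpy as np
s=manip.get_state(); print({k:np.round(v,3) for k,v in s.items()})
```

```text
{'t': np.float64(2.325), 'joint_pos': array([-81.994,  45.651,  64.852, 112.748,   0.393,  83.341]), 'qvel': array([-0.018, -0.974, 10.934,  4.504, -0.031,  0.039]), 'joint_torque': array([-2.7100e-01, -9.7822e+01,  2.7337e+01, -2.2060e+00,  1.5000e-02,
       -1.7000e-02]), 'ee_pos': array([ 0.183, -0.704,  0.32 ]), 'tcp_rot': array([-176.522,   -0.801,   14.629]), 'ft_force': array([-0.043, -0.175,  0.256]), 'torque': array([-0.019, -0.021, -0.04 ]), 'width': np.float64(0.085)}
```

play_rows([
  [3.3,-4.7,-0.8,0,0],
  [3.3,-4.7,-0.8,0,0],
  [3.3,-4.7,-0.8,0,0],
  [3.3,-4.7,-0.8,0,0],
  [3.3,-4.7,-0.8,0,0],
])

```text
t: 2.95
ee_pos: [0.2801, -0.4516, 0.3788]
tcp_rot: [-177.2, -0.8, 14.6]
ft_force: [1.4, -0.6, 0.8]
width: 0.0856
```

```bash
cat > st.py <<'E'
from bench import manip
import numpy as np,json
s=manip.get_state()
print('t',round(float(s['t']),2),'J',np.round(s['joint_pos'],2),'p',np.round(s['ee_pos'],4),'r',np.round(s['tcp_rot'],2),'F',np.round(s['ft_force'],1),'w',round(float(s['width']),4))
open('log.jsonl','a').write(json.dumps([list(map(float,s['joint_pos'])),list(map(float,s['ee_pos'])),list(map(float,s['tcp_rot']))])+'\n')
E
python3 st.py
```

```text
t 2.95 J [-67.61  18.    22.96  97.63   1.18  97.71] p [ 0.2801 -0.4516  0.3788] r [-177.19   -0.81   14.63] F [ 1.4 -0.6  0.8] w 0.0856
```

play_rows([
  [3.3,-4.7,-0.8,0,0],
  [3.3,-4.7,-0.8,0,0],
  [3.3,-4.7,-0.8,0,0],
  [3.3,-4.7,-0.8,0,0],
  [3.3,-4.7,-0.8,0,0],
])

```text
t: 3.58
ee_pos: [0.3804, -0.1848, 0.4337]
tcp_rot: [-177.1, -1.0, 14.6]
ft_force: [0.4, -0.4, -0.8]
width: 0.0854
```

```bash
python3 st.py
```

```text
t 3.58 J [-38.66   6.85  16.69 101.55   2.49 126.66] p [ 0.3804 -0.1848  0.4337] r [-177.14   -0.97   14.62] F [ 0.4 -0.4 -0.8] w 0.0854
```

play_rows([
  [2.5,-4.7,-0.8,0,0],
  [2.5,-4.7,-0.8,0,0],
  [0,0,-4,0,0],
  [0,0,0,0,0],
])

```text
t: 4.08
ee_pos: [0.4048, -0.0855, 0.4963]
tcp_rot: [-177.2, -1.1, 14.7]
ft_force: [0.5, 0.5, 0.2]
width: 0.0855
```

```bash
python3 st.py
```

```text
t 4.08 J [-25.22   8.02  28.58 111.49   2.89 139.99] p [ 0.4048 -0.0855  0.4963] r [-177.18   -1.14   14.73] F [0.5 0.5 0.2] w 0.0855
```

```bash
cat > h.py <<'E'
import numpy as np
from bench import manip
def proj(d,w):
    P=np.array(d['pose']);c=P[:3,:3].T@(np.asarray(w,float)-P[:3,3]);return np.array([d['fx']*c[0]/c[2]+d['cx'],d['fy']*c[1]/c[2]+d['cy']])
def back(d,u,v,z):
    P=np.array(d['pose']);r=P[:3,:3]@np.array([(u-d['cx'])/d['fx'],(v-d['cy'])/d['fy'],1]);t=(z-P[2,3])/r[2];return P[:3,3]+t*r
E
python3 - <<'E'
from h import *
import cv2
for c,box in [('top',(310,120,380,195)),('scene',(300,225,400,345))]:
    d=manip.camera(c);x0,y0,x1,y1=box
    u=d['frame'][y0:y1,x0:x1,::-1];k=min(760//(x1-x0),580//(y1-y0));cv2.imwrite(f'pics/tif_{c}.png',cv2.resize(u,None,fx=k,fy=k,interpolation=cv2.INTER_CUBIC));print(k)
    for uv in [(268,154),(417,167)]:
        if c=='top': print('rack front',back(d,*uv,.276))
    for n in ['tiffin_bar','tiffin_base','rack','board_top','stand','stand_rest','scale_grip','hook_seat','lighter','bowl']:
        for r in manip.pinpoint(c,n):
            P=d['pose'];print(n,round(r['score'],2),np.round(P[:3,:3]@np.array(r['location'])+P[:3,3],3))
E
```

```text
7
rack front [0.66463901 0.28243771 0.276     ]
rack front [ 0.63033313 -0.17235706  0.276     ]
tiffin_bar 0.82 [0.684 0.043 0.11 ]
tiffin_base 0.62 [ 0.682  0.043 -0.003]
rack 0.72 [0.472 0.305 0.201]
rack 0.22 [0.47  0.305 0.001]
board_top 0.38 [ 0.684  0.04  -0.002]
stand 0.79 [0.47  0.306 0.   ]
stand_rest 0.73 [0.473 0.306 0.2  ]
scale_grip 0.76 [0.376 0.565 0.023]
scale_grip 0.69 [0.471 0.305 0.2  ]
hook_seat 0.7 [0.163 0.468 0.019]
hook_seat 0.55 [0.471 0.302 0.199]
hook_seat 0.46 [0.375 0.233 0.01 ]
lighter 0.64 [0.473 0.305 0.204]
lighter 0.58 [ 0.397  0.009 -0.   ]
bowl 0.57 [ 0.728 -0.104 -0.002]
4
tiffin_bar 0.89 [0.68  0.037 0.108]
tiffin_base 0.89 [ 0.682  0.037 -0.001]
tiffin_base 0.63 [0.476 0.301 0.   ]
board_top 0.74 [ 0.48  -0.336  0.016]
stand 0.5 [0.685 0.038 0.   ]
stand_rest 0.58 [0.469 0.301 0.209]
scale_grip 0.89 [0.252 0.215 0.012]
scale_grip 0.84 [0.371 0.567 0.02 ]
scale_grip 0.56 [0.47  0.305 0.205]
hook_seat 0.63 [0.473 0.303 0.035]
hook_seat 0.63 [0.166 0.464 0.019]
hook_seat 0.41 [0.376 0.232 0.008]
lighter 0.62 [ 0.401  0.01  -0.002]
bowl 0.55 [ 0.73  -0.104 -0.005]
```

View pics/tif_top.png

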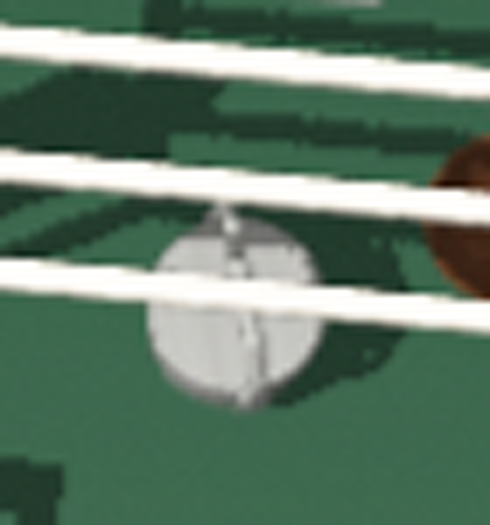

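View pics/tif_scene.png

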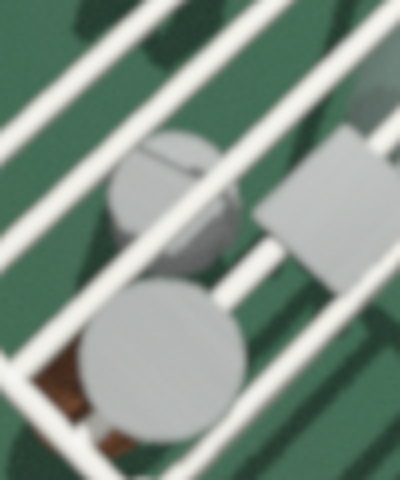

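```bash
cat > kin.py <<'E'
import numpy as np, json
from scipy.optimize import least_squares
from scipy.spatial.transform import Rotation as Ro
rows=[json.loads(l) for l in open('log.jsonl')]
extra=[[[-84.242,15.075,-2.767,72.158,0,81.102],[.133,-.508,.239],[180,0,14.65]],
[[-81.903,50.73,78.361,120.895,.411,83.426],[.1853,-.7115,.3279],[-176.804,-.781,14.638]],
[[-81.994,45.651,64.852,112.748,.393,83.341],[.1829,-.7039,.3196],[-176.522,-.801,14.629]]]
rows=rows+extra
lo=np.array([-151.79,-50.71,-67.44,-121.81,-77.56,-180]);hi=np.array([151.79,97.33,78.34,120.89,73.72,180])
def rot(q):
    # pitch about lateral axis, then j5 about axis perpendicular in plane, then j6
    b=q[1]-q[2]+q[3]
    R=Ro.from_euler('Z',q[0],degrees=True)*Ro.from_euler('Y',b,degrees=True)   # x axis points along: forward/down
    R=R*Ro.from_euler('Z',S5*q[4],degrees=True)   # j5 about plane-perp to tool
    T=Ro.from_matrix(np.array([[0,0,1],[0,1,0],[-1,0,0]],float))  # tool z = x axis
    return R,R*T*Ro.from_euler('Z',S6*q[5]+O6,degrees=True)
S5=-1;S6=1;O6=0
def fk(q,p):
    a0,h,L1,A,B,LT,d,W=p
    c=lambda a:np.cos(np.radians(a)); s=lambda a:np.sin(np.radians(a))
    f=q[1]-q[2]; g=f+q[3]
    R,Rt=rot(q)
    r=a0+L1*s(q[1])+A*c(f)+B*s(f)+W*c(g)*0; z=h+L1*c(q[1])-A*s(f)+B*c(f)
    az=Ro.from_euler('Z',q[0],degrees=True)
    return az.apply([r,d,z])+R.apply([LT,0,0])+0*W, Rt
def fit():
    f=lambda p:np.concatenate([fk(np.array(q),p)[0]-np.array(x) for q,x,_ in rows])
    p=least_squares(f,[0,.3,.4,.4,0,.2,.08,0]).x
    return p,np.abs(f(p)).max()
E
python3 - <<'E'
import kin
from kin import *
for s5 in (1,-1):
    kin.S5=s5; p,e=fit(); print(s5,np.round(p,4),e)
for s6 in (1,-1):
    kin.S6=s6; kin.O6=0
    for q,x,r in rows:
        R=Ro.from_euler('xyz',r,degrees=True); print(s6,np.round((kin.rot(np.array(q))[1].inv()*R).as_rotvec(degrees=True),1))
E
```

```text
1 [-2.000e-04  5.870e-02  5.774e-01  3.687e-01  5.500e-02  3.162e-01
  8.040e-02  0.000e+00] 0.0017168461495286197
-1 [-1.000e-04 -3.348e-01  5.613e-01  3.637e-01  7.160e-02 -7.700e-02
  8.550e-02  0.000e+00] 0.009514409299112625
1 [ 0.3  2.3 -0. ]
1 [ 3.  4. -0.]
1 [ 4.4  3.7 -0. ]
1 [0. 0. 0.]
1 [-0.1  0.8 -0. ]
1 [-0.1  0.8 -0. ]
-1 [   3.4   -0.  -164.5]
-1 [   5.8    0.  -106.6]
-1 [  6.3  -0.  -79.9]
-1 [ -0.    0.  162.2]
-1 [ -1.2   0.  166.8]
-1 [ -1.2   0.  166.7]
```

```bash
sed -i 's/^S5=-1/S5=1/' kin.py
cat > sim.py <<'E'
import kin
from kin import *
p,_=fit()
def ik(q0,pos,R,w=0.3):
    def f(q):
        x,r=fk(q,p); return np.concatenate([x-pos,w*(r.inv()*R).as_rotvec(),1e-4*np.radians(q-q0)])
    return least_squares(f,np.clip(q0,lo+.01,hi-.01),bounds=(lo,hi)).x
def run(q,rows,w):
    for r in rows:
        x,R=fk(q,p); q=ik(q,x+R.apply(np.array(r[:3])*.01),R*Ro.from_euler('Z',r[3]),w)
        x,R=fk(q,p);z=R.as_matrix()[:,2]
        print(np.round(q,1),np.round(x,3),'tilt',round(np.degrees(np.arccos(-z[2])),1),'az',round(np.degrees(np.arctan2(z[1],z[0])),1))
    return q
E
python3 - <<'E'
from sim import *
q=np.array([-25.22,8.02,28.58,111.49,2.89,139.99])
for w in (.1,.3,1):
    print(w); run(q,[[4.7,-5,0,0]]+[[0,-5,0,0]]+[[0,0,-4,0]]*8,w)
E
```

```text
0.1
[-15.9  10.7  32.7 112.4   3.  149.3] [ 0.437 -0.024  0.499] tilt 3.0 az 82.6
[ -9.9   9.2  31.2 112.1   3.  155.3] [0.424 0.025 0.502] tilt 3.0 az 82.6
[-10.2  12.4  43.  120.7   3.  155.1] [0.424 0.023 0.541] tilt 3.0 az 82.6
[-10.9  11.6  48.9 120.9   3.5 154.8] [0.423 0.021 0.578] tilt 7.3 az 18.2
[-11.7  10.6  54.4 120.9   4.2 154.4] [0.417 0.019 0.614] tilt 13.5 az 6.4
[-12.8   9.5  59.6 120.9   5.  153.8] [0.407 0.018 0.649] tilt 19.8 az 2.2
[-14.3   8.2  64.4 120.9   6.2 153. ] [0.393 0.018 0.683] tilt 25.9 az -0.1
[-16.5   6.8  68.7 120.9   7.9 151.8] [0.375 0.018 0.715] tilt 31.9 az -1.5
[-19.9   5.   72.3 120.9  10.5 149.8] [0.354 0.019 0.745] tilt 37.7 az -2.6
[-25.9   2.5  74.5 120.9  14.9 146.4] [0.329 0.02  0.773] tilt 43.3 az -3.8
0.3
[-15.9  10.7  32.7 112.4   3.  149.3] [ 0.437 -0.024  0.499] tilt 3.0 az 82.6
[ -9.9   9.2  31.2 112.1   3.  155.3] [0.424 0.025 0.502] tilt 3.0 az 82.6
[-10.2  12.4  43.  120.7   3.  155.1] [0.424 0.023 0.541] tilt 3.0 az 82.6
[-10.7  11.6  46.  120.9   3.3 154.7] [0.42  0.021 0.563] tilt 4.8 az 32.8
[-11.3  10.6  48.6 120.9   3.6 1
[... 474 characters left out ...]
  0.499] tilt 3.0 az 82.6
[ -9.9   9.2  31.2 112.1   3.  155.3] [0.424 0.025 0.502] tilt 3.0 az 82.6
[-10.2  12.4  43.  120.7   3.  155.1] [0.424 0.023 0.541] tilt 3.0 az 82.6
[-10.5  11.7  43.  120.9   3.1 154.7] [0.416 0.022 0.547] tilt 3.1 az 71.4
[-10.9  10.8  42.7 120.9   3.1 154.4] [0.409 0.021 0.552] tilt 3.3 az 60.8
[-11.3  10.   42.5 120.9   3.2 154.1] [0.402 0.02  0.556] tilt 3.5 az 51.5
[-11.6   9.2  42.3 120.9   3.2 153.7] [0.395 0.019 0.561] tilt 3.9 az 43.6
[-12.    8.3  42.1 120.9   3.2 153.4] [0.388 0.018 0.565] tilt 4.3 az 37.1
[-12.3   7.6  41.9 120.9   3.3 153.1] [0.381 0.018 0.569] tilt 4.7 az 31.7
[-12.6   6.8  41.7 120.9   3.3 152.8] [0.374 0.017 0.573] tilt 5.2 az 27.2
```

play_rows([
  [4.5,-5,0,0,0],
  [0,-4.5,-2,0,0],
  [0,0,-2,0,0],
  [0,0,-4,0,0],
  [0,0,-4,0,0],
])

```text
t: 5.8
ee_pos: [0.4109, 0.0081, 0.5607]
tcp_rot: [-178.1, -3.6, 14.5]
ft_force: [0.3, 0.6, -0.2]
width: 0.0853
```

```bash
python3 st.py
```

```text
t 5.8 J [-12.53   9.95  43.03 120.77   3.28 153.  ] p [0.4109 0.0081 0.5607] r [-178.12   -3.55   14.48] F [ 0.3  0.6 -0.2] w 0.0853
```

play_rows([
  [1,0,-5,0,0],
  [1,0,-5,0,0],
  [1,0,-5,0,0],
  [1,0,-5,0,0],
  [1,0,-5,0,0],
])

```text
t: 6.42
ee_pos: [0.4036, 0.0196, 0.6222]
tcp_rot: [177.7, -12.9, 14.6]
ft_force: [0.7, -0.3, -0.0]
width: 0.0851
```

```bash
python3 st.py
```

```text
t 6.42 J [-11.32   6.66  50.15 120.83   3.57 154.78] p [0.4036 0.0196 0.6222] r [177.74 -12.95  14.55] F [ 0.7 -0.3 -0. ] w 0.0851
```

play_rows([
  [2.5,0,-5.5,0,0],
  [2.5,0,-5.5,0,0],
  [2.5,0,-5.5,0,0],
  [2.5,0,-5.5,0,0],
  [2.5,0,-5.5,0,0],
])

```text
t: 7.05
ee_pos: [0.4107, 0.0519, 0.6957]
tcp_rot: [173.3, -24.4, 15.5]
ft_force: [0.1, 0.0, 0.5]
width: 0.085
```

```bash
python3 st.py
```

```text
t 7.05 J [ -5.68   6.1   62.13 120.84   2.3  160.77] p [0.4107 0.0519 0.6957] r [173.32 -24.45  15.51] F [0.1 0.  0.5] w 0.085
```

play_rows([
  [3,0.8,-5.2,0,0],
  [3,0.8,-5.2,0,0],
  [3,0.8,-5.2,0,0],
  [3,0.8,-5.2,0,0],
  [3,0.8,-5.2,0,0],
])

```text
t: 7.68
ee_pos: [0.3949, 0.0527, 0.771]
tcp_rot: [168.6, -36.0, 17.6]
ft_force: [-1.2, 0.6, -0.3]
width: 0.0855
```

```bash
cat >> st.py <<'E'
from scipy.spatial.transform import Rotation as Ro
M=Ro.from_euler('xyz',s['tcp_rot'],degrees=True).as_matrix()
z=M[:,2];print('tilt',round(float(np.degrees(np.arccos(-z[2]))),1),'az',round(float(np.degrees(np.arctan2(z[1],z[0]))),1),'M',np.round(M,3).tolist(),'grasp',np.round(s['ee_pos']-.011*z,4))
E
python3 st.py
```

```text
t 7.67 J [ -6.31   4.34  72.63 120.84   3.02 160.79] p [0.3949 0.0527 0.771 ] r [168.55 -36.01  17.65] F [-1.2  0.6 -0.3] w 0.0855
tilt 37.6 az -1.4 M [[0.771, 0.186, 0.609], [0.245, -0.969, -0.014], [0.588, 0.161, -0.793]] grasp [0.3882 0.0529 0.7797]
```

play_rows([
  [3,0.8,-5.2,0,0],
  [3,0.8,-5.2,0,0],
  [3,0.8,-5,0,0],
])

```text
t: 8.05
ee_pos: [0.3624, 0.0564, 0.8145]
tcp_rot: [165.1, -42.6, 19.6]
ft_force: [-0.8, -0.9, -0.5]
width: 0.0853
```

```bash
python3 st.py
```

```text
t 8.05 J [ -6.52   1.73  77.12 120.84   3.31 161.03] p [0.3624 0.0564 0.8145] r [165.12 -42.59  19.63] F [-0.8 -0.9 -0.5] w 0.0853
tilt 44.6 az -1.8 M [[0.693, 0.161, 0.702], [0.247, -0.969, -0.022], [0.677, 0.189, -0.712]] grasp [0.3547 0.0567 0.8224]
```

play_rows([
  [-1.84,-0.46,4.4,0,0],
  [-1.84,-0.46,4.4,0,0],
  [-1.84,-0.46,4.4,0,0],
  [-1.84,-0.46,4.4,0,0],
  [-1.84,-0.46,4.4,0,0],
])

```text
t: 8.68
ee_pos: [0.4319, 0.052, 0.6551]
tcp_rot: [165.2, -42.5, 19.6]
ft_force: [1.1, -0.4, 0.7]
width: 0.0854
```

play_rows([
  [-1.84,-0.46,4.4,0,0],
  [-1.84,-0.46,4.4,0,0],
  [-1.84,-0.46,4.4,0,0],
  [-1.84,-0.46,4.4,0,0],
  [-1.84,-0.46,4.4,0,0],
])

```text
t: 9.3
ee_pos: [0.5187, 0.0467, 0.4319]
tcp_rot: [165.2, -42.5, 19.6]
ft_force: [0.9, 0.5, -0.1]
width: 0.0854
```

```bash
python3 st.py
cat > go.py <<'E'
# usage: go.py x y z : tool-frame shift (cm) that brings grasp point to x y z
import sys
from bench import manip
import numpy as np
from scipy.spatial.transform import Rotation as Ro
s=manip.get_state();M=Ro.from_euler('xyz',s['tcp_rot'],degrees=True).as_matrix()
g=s['ee_pos']-.011*M[:,2]
for a in sys.argv[1:]:
    t=np.array([float(v) for v in a.split(',')]); d=M.T@(t-g)*100;n=np.linalg.norm(d);k=int(np.ceil(n/5)) or 1
    print(a,'tool cm',np.round(d,2),'norm',round(n,1),'rows',k,np.round(d/k,2)); g=t
E
python3 go.py .599,.043,.197 .683,.04,.112
```

```text
t 9.3 J [ -5.07 -15.18 -21.71  38.97   2.3  162.07] p [0.5187 0.0467 0.4319] r [165.18 -42.5   19.6 ] F [ 0.9  0.5 -0.1] w 0.0854
tilt 44.5 az -1.8 M [[0.695, 0.161, 0.701], [0.247, -0.969, -0.022], [0.676, 0.189, -0.713]] grasp [0.511  0.0469 0.4398]
.599,.043,.197 tool cm [-10.39  -2.78  23.48] norm 25.8 rows 6 [-1.73 -0.46  3.91]
.683,.04,.112 tool cm [ 0.02  0.04 11.95] norm 12.0 rows 3 [0.01 0.01 3.98]
```

play_rows([
  [-1.73,-0.46,3.9,0,0],
  [-1.73,-0.46,3.9,0,0],
  [-1.73,-0.46,3.9,0,0],
  [-1.73,-0.46,3.9,0,0],
  [-1.73,-0.46,3.9,0,0],
])

```text
t: 9.93
ee_pos: [0.5917, 0.0433, 0.2304]
tcp_rot: [165.2, -42.5, 19.6]
ft_force: [1.1, -0.3, 0.8]
width: 0.0853
```

play_rows([
  [-1.73,-0.46,3.5,0,0],
  [0,0,0,0,0],
])

```text
t: 10.18
ee_pos: [0.6021, 0.0428, 0.1908]
tcp_rot: [165.4, -42.2, 19.5]
ft_force: [0.3, 0.1, 0.0]
width: 0.0854
```

```bash
python3 st.py;python3 go.py .683,.04,.112
python3 - <<'E'
from h import *
import cv2
o=[]
for c,box in [('top',(250,110,410,250)),('scene',(260,180,420,320))]:
    d=manip.camera(c);x0,y0,x1,y1=box
    o.append(cv2.resize(d['frame'][y0:y1,x0:x1,::-1],None,fx=2.5,fy=2.5,interpolation=cv2.INTER_CUBIC))
cv2.imwrite('pics/pre.png',np.hstack(o))
E
```

```text
t 10.18 J [ -4.58   2.97 -47.02  -4.16   1.95 162.42] p [0.6021 0.0428 0.1908] r [165.36 -42.19  19.47] F [0.3 0.1 0. ] w 0.0854
tilt 44.2 az -1.8 M [[0.699, 0.163, 0.697], [0.247, -0.969, -0.022], [0.672, 0.187, -0.717]] grasp [0.5944 0.043  0.1987]
.683,.04,.112 tool cm [ 0.29  0.11 12.39] norm 12.4 rows 3 [0.1  0.04 4.13]
```

View pics/pre.png

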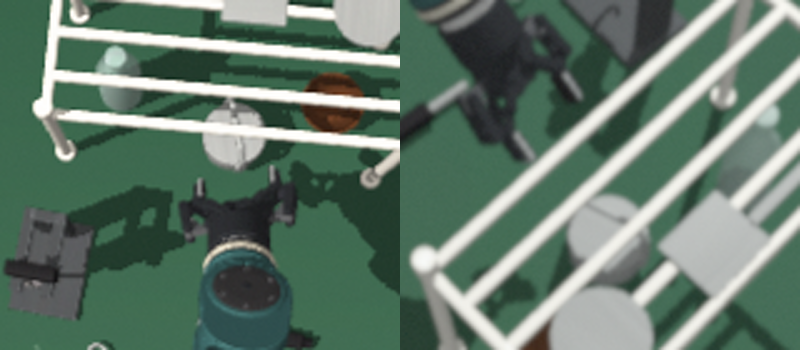

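The gripper is in front of the tiffin with its open fingers straddling the handle: fingers at crop columns 200 and 272, handle at 234. Advancing.

play_rows([
  [0.07,0.03,3.1,0,0],
  [0.07,0.03,3.1,0,0],
  [0.07,0.03,3.1,0,0],
  [0.07,0.03,3.1,0,0],
  [0,0,0,0,0],
])

```text
t: 10.9
ee_pos: [0.6932, 0.0394, 0.1079]
tcp_rot: [165.2, -42.5, 19.6]
ft_force: [-0.2, -0.1, -0.4]
width: 0.0857
```

```bash
python3 st.py;python3 go.py .683,.04,.112
python3 - <<'E'
from h import *
import cv2
o=[]
for c,box in [('top',(310,120,390,190)),('scene',(290,210,390,300))]:
    d=manip.camera(c);x0,y0,x1,y1=box
    o.append(cv2.resize(d['frame'][y0:y1,x0:x1,::-1],(395,350),interpolation=cv2.INTER_CUBIC))
cv2.imwrite('pics/pre2.png',np.hstack(o))
E
```

```text
t 10.9 J [ -4.12  18.39 -44.57 -17.46   1.63 162.74] p [0.6932 0.0394 0.1079] r [165.18 -42.48  19.6 ] F [-0.2 -0.1 -0.4] w 0.0857
tilt 44.5 az -1.8 M [[0.695, 0.162, 0.701], [0.247, -0.969, -0.022], [0.675, 0.189, -0.713]] grasp [0.6855 0.0397 0.1157]
.683,.04,.112 tool cm [-0.41 -0.14  0.09] norm 0.4 rows 1 [-0.41 -0.14  0.09]
```

View pics/pre2.png

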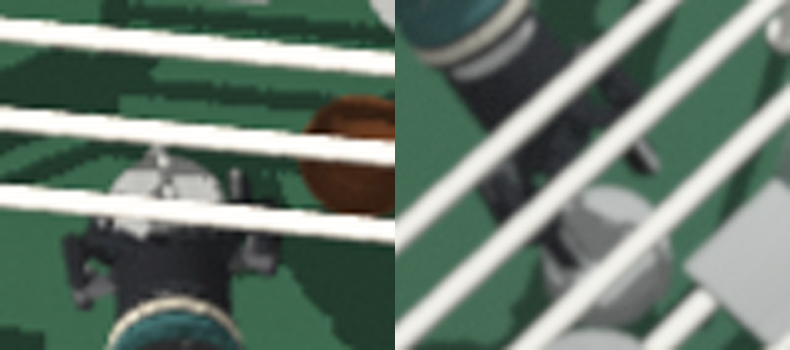

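play_rows([
  [-0.4,-0.1,0.1,0,0],
  [0,0,0,0,120],
  [0,0,0,0,200],
  [0,0,0,0,255],
  [0,0,0,0,255],
])

```text
t: 11.62
ee_pos: [0.6897, 0.0395, 0.1034]
tcp_rot: [165.2, -42.4, 19.6]
ft_force: [0.4, -0.4, -0.1]
width: 0.0124
```

play_rows([
  [0,0,0,0,255],
  [0,0,0,0,255],
  [0,0,0,0,255],
])

```text
t: 12.0
ee_pos: [0.6896, 0.0395, 0.1032]
tcp_rot: [165.2, -42.4, 19.6]
ft_force: [0.3, -0.4, -1.6]
width: 0.0064
```

```bash
python3 st.py;python3 go.py .683,.04,.137 .58,.04,.147
```

```text
t 12.0 J [ -4.14  18.61 -45.33 -18.36   1.65 162.72] p [0.6896 0.0395 0.1032] r [165.23 -42.41  19.56] F [ 0.3 -0.4 -1.6] w 0.0064
tilt 44.4 az -1.8 M [[0.696, 0.162, 0.7], [0.247, -0.969, -0.022], [0.674, 0.188, -0.714]] grasp [0.6819 0.0397 0.111 ]
.683,.04,.137 tool cm [ 1.83  0.48 -1.78] norm 2.6 rows 1 [ 1.83  0.48 -1.78]
.58,.04,.147 tool cm [-6.49 -1.48 -7.92] norm 10.3 rows 3 [-2.16 -0.49 -2.64]
```

play_rows([
  [0.6,0.15,-0.6,0,255],
  [0.6,0.15,-0.6,0,255],
  [0,0,0,0,255],
  [0,0,0,0,255],
])

```text
t: 12.5
ee_pos: [0.69, 0.0398, 0.1206]
tcp_rot: [165.2, -42.4, 19.6]
ft_force: [-0.6, 0.4, -5.4]
width: 0.0058
```

```bash
python3 st.py
python3 - <<'E'
from h import *
import cv2
o=[]
for c,box in [('top',(310,120,390,190)),('scene',(290,210,390,300))]:
    d=manip.camera(c);x0,y0,x1,y1=box
    o.append(cv2.resize(d['frame'][y0:y1,x0:x1,::-1],(395,350),interpolation=cv2.INTER_CUBIC))
cv2.imwrite('pics/gr.png',np.hstack(o))
E
```

```text
t 12.5 J [ -4.1   16.89 -43.86 -15.19   1.62 162.75] p [0.69   0.0398 0.1206] r [165.22 -42.43  19.58] F [-0.6  0.4 -5.4] w 0.0058
tilt 44.5 az -1.8 M [[0.695, 0.162, 0.7], [0.247, -0.969, -0.022], [0.675, 0.188, -0.714]] grasp [0.6823 0.04   0.1285]
```

View pics/gr.png

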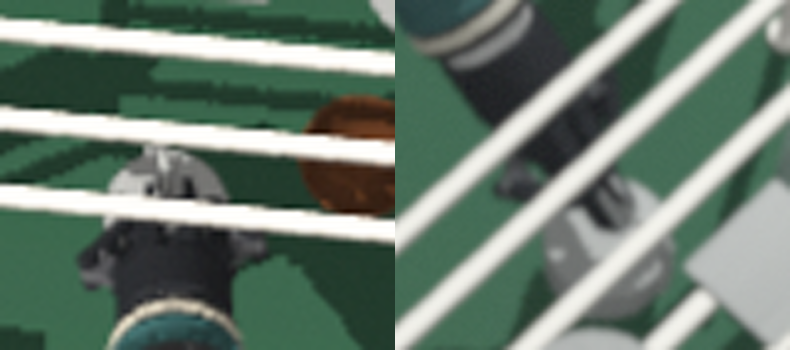

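Holding it at about 5 N. Pulling it out and carrying it to the board.

```bash
python3 go.py .54,.035,.17 .48,-.335,.17 .48,-.335,.128
```

```text
.54,.035,.17 tool cm [ -7.2   -1.02 -12.93] norm 14.8 rows 3 [-2.4  -0.34 -4.31]
.48,-.335,.17 tool cm [-13.32  34.87  -3.39] norm 37.5 rows 8 [-1.67  4.36 -0.42]
.48,-.335,.128 tool cm [-2.83 -0.79  3.  ] norm 4.2 rows 1 [-2.83 -0.79  3.  ]
```

play_rows([
  [-1,-0.15,-1.8,0,255],
  [-1.55,-0.2,-2.8,0,255],
  [-1.55,-0.25,-2.8,0,255],
  [-1.55,-0.2,-2.8,0,255],
  [-1.55,-0.2,-2.8,0,255],
])

```text
t: 13.22
ee_pos: [0.5454, 0.0346, 0.1628]
tcp_rot: [165.2, -42.4, 19.6]
ft_force: [0.9, -0.4, -4.1]
width: 0.006
```

play_rows([
  [-0.9,2.3,-0.2,0,255],
  [-1.5,3.9,-0.4,0,255],
  [-1.5,3.9,-0.4,0,255],
  [-1.5,3.9,-0.4,0,255],
  [-1.5,3.9,-0.4,0,255],
])

```text
t: 13.85
ee_pos: [0.5146, -0.1564, 0.163]
tcp_rot: [165.2, -42.4, 19.6]
ft_force: [1.0, 0.5, -4.3]
width: 0.0059
```

play_rows([
  [-1.5,3.9,-0.4,0,255],
  [-1.5,3.9,-0.4,0,255],
  [-1.5,3.9,-0.4,0,255],
  [-1.1,2.8,-0.3,0,255],
  [-0.9,2.2,-0.2,0,255],
])

```text
t: 14.48
ee_pos: [0.4848, -0.334, 0.1627]
tcp_rot: [165.2, -42.4, 19.5]
ft_force: [-0.6, -0.1, -4.4]
width: 0.0065
```

```bash
python3 st.py; python3 go.py .48,-.335,.15  .48,-.335,.128
python3 - <<'E'
from h import *
import cv2
o=[]
for c,box in [('top',(380,140,520,270)),('scene',(130,230,280,370))]:
    d=manip.camera(c);x0,y0,x1,y1=box
    o.append(cv2.resize(d['frame'][y0:y1,x0:x1,::-1],(395,370),interpolation=cv2.INTER_CUBIC))
cv2.imwrite('pics/bd.png',np.hstack(o))
E
```

```text
t 14.47 J [-59.12   8.76 -41.22  12.06  36.07 116.41] p [ 0.4848 -0.334   0.1627] r [165.19 -42.4   19.52] F [-0.6 -0.1 -4.4] w 0.0065
tilt 44.4 az -1.9 M [[0.696, 0.161, 0.7], [0.247, -0.969, -0.023], [0.674, 0.189, -0.714]] grasp [ 0.4771 -0.3338  0.1705]
.48,-.335,.15 tool cm [-1.21 -0.22  1.67] norm 2.1 rows 1 [-1.21 -0.22  1.67]
.48,-.335,.128 tool cm [-1.48 -0.42  1.57] norm 2.2 rows 1 [-1.48 -0.42  1.57]
```

View pics/bd.png

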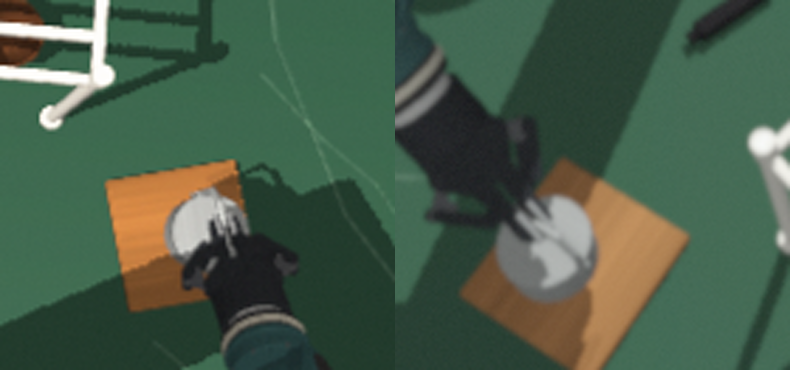

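play_rows([
  [-1.2,-0.2,1.7,0,255],
  [-0.8,-0.2,0.8,0,255],
  [-0.5,-0.15,0.5,0,255],
  [0,0,0,0,255],
])

```text
t: 15.08
ee_pos: [0.4883, -0.334, 0.123]
tcp_rot: [165.3, -42.4, 19.5]
ft_force: [0.4, 0.1, -4.9]
width: 0.0064
```

```bash
python3 st.py; python3 go.py .48,-.335,.124
```

```text
t 15.07 J [-58.75  12.41 -44.83   4.67  35.97 116.73] p [ 0.4883 -0.334   0.123 ] r [165.28 -42.42  19.54] F [ 0.4  0.1 -4.9] w 0.0064
tilt 44.4 az -1.7 M [[0.696, 0.162, 0.7], [0.247, -0.969, -0.021], [0.675, 0.188, -0.714]] grasp [ 0.4806 -0.3338  0.1309]
.48,-.335,.124 tool cm [-0.53 -0.02  0.45] norm 0.7 rows 1 [-0.53 -0.02  0.45]
```

play_rows([
  [-0.27,0,0.25,0,255],
  [-0.2,0,0.2,0,255],
  [-0.07,0,0.07,0,255],
  [0,0,0,0,255],
])

```text
t: 15.58
ee_pos: [0.4883, -0.336, 0.116]
tcp_rot: [165.2, -42.4, 19.6]
ft_force: [-0.2, 0.5, -4.7]
width: 0.0058
```

```bash
python3 st.py
```

```text
t 15.57 J [-58.88  13.19 -45.32   3.42  36.02 116.6 ] p [ 0.4883 -0.336   0.116 ] r [165.22 -42.43  19.57] F [-0.2  0.5 -4.7] w 0.0058
tilt 44.5 az -1.8 M [[0.695, 0.162, 0.7], [0.247, -0.969, -0.022], [0.675, 0.188, -0.714]] grasp [ 0.4806 -0.3358  0.1238]
```

play_rows([
  [-0.1,0,0.1,0,255],
  [0,0,0,0,255],
])

```text
t: 15.82
ee_pos: [0.4888, -0.337, 0.1153]
tcp_rot: [165.1, -42.5, 19.7]
ft_force: [-0.2, -2.1, 2.2]
width: 0.0061
```

play_rows([
  [-0.1,0,0.1,0,255],
  [0,0,0,0,255],
])

```text
t: 16.08
ee_pos: [0.4892, -0.338, 0.115]
tcp_rot: [164.9, -42.5, 19.8]
ft_force: [-5.8, -3.8, 13.0]
width: 0.006
```

play_rows([
  [0.06,0,-0.06,0,255],
  [0,0,0,0,200],
  [0,0,0,0,150],
  [0,0,0,0,100],
  [0,0,0,0,60],
])

```text
t: 16.7
ee_pos: [0.4883, -0.3362, 0.114]
tcp_rot: [165.2, -42.4, 19.6]
ft_force: [0.8, 0.3, -0.1]
width: 0.0651
```

play_rows([
  [0,0,0,0,0],
  [0,0,-1.5,0,0],
  [0,0,-4,0,0],
  [0,0,-5,0,0],
  [1.5,0,-5,0,0],
])

```text
t: 17.32
ee_pos: [0.389, -0.3287, 0.2355]
tcp_rot: [165.3, -42.4, 19.5]
ft_force: [-0.2, -0.5, -0.1]
width: 0.0858
```

```bash
python3 st.py
python3 - <<'E'
from h import *
import cv2
o=[]
for c,box in [('top',(380,140,520,270)),('scene',(130,230,280,370))]:
    d=manip.camera(c);x0,y0,x1,y1=box
    o.append(cv2.resize(d['frame'][y0:y1,x0:x1,::-1],(395,370),interpolation=cv2.INTER_CUBIC))
    for n in ['tiffin_bar','tiffin_base','board_top']:
        for r in manip.pinpoint(c,n)[:2]:
            P=d['pose'];print(n,round(r['score'],2),np.round(P[:3,:3]@np.array(r['location'])+P[:3,3],3))
cv2.imwrite('pics/bd2.png',np.hstack(o))
E
```

```text
t 17.32 J [-71.33  -0.6  -36.48  35.23  41.01 102.04] p [ 0.389  -0.3287  0.2355] r [165.31 -42.43  19.48] F [-0.2 -0.5 -0.1] w 0.0858
tilt 44.4 az -1.7 M [[0.696, 0.161, 0.7], [0.246, -0.969, -0.021], [0.675, 0.187, -0.714]] grasp [ 0.3813 -0.3285  0.2434]
tiffin_bar 0.86 [ 0.481 -0.333  0.123]
tiffin_base 0.81 [ 0.483 -0.337  0.009]
board_top 0.56 [ 0.484 -0.334  0.012]
tiffin_bar 0.6 [ 0.478 -0.34   0.124]
tiffin_bar 0.25 [0.4   0.01  0.001]
tiffin_base 0.8 [ 0.482 -0.339  0.012]
board_top 0.84 [ 0.481 -0.334  0.015]
```

View pics/bd2.png

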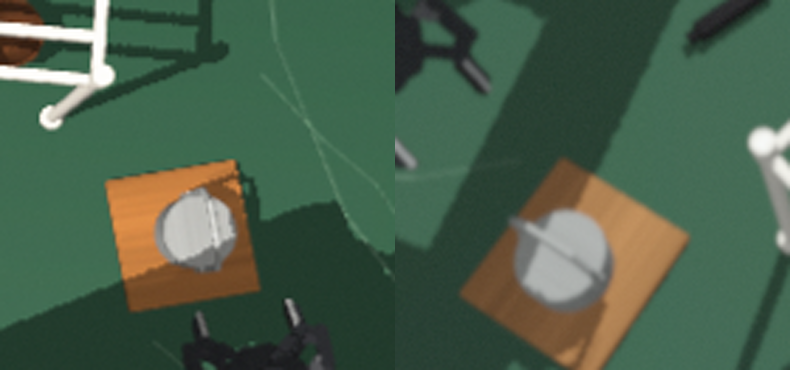

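The tiffin stands upright on the board centre: crop (197,230), bar near (0.480, -0.336). Next I need the stand and scale yaw.

Run:
```python
from h import *
import cv2
d=manip.camera('top');x0,y0,x1,y1=240,180,310,250
u=cv2.resize(d['frame'][y0:y1,x0:x1,::-1],None,fx=8,fy=8,interpolation=cv2.INTER_CUBIC)
def draw(yaw,c=(.471,.3045)):
    c_,s_=np.cos(np.radians(yaw)),np.sin(np.radians(yaw))
    def W(x,y,z): return proj(d,[c[0]+c_*x-s_*y,c[1]+s_*x+c_*y,z])
    def poly(pts,col):
        pts=[((W(*p)-[x0,y0]+.5)*8).astype(int) for p in pts]
        cv2.polylines(v,[np.array(pts)],True,col,1)
    poly([(-.010,-.033,.225),(.010,-.033,.225),(.010,.033,.225),(-.010,.033,.225)],(0,0,255))
    for sy in(-1,1):
        poly([(-.027,sy*.012,.185),(.083,sy*.012,.185),(.083,sy*.028,.185),(-.027,sy*.028,.185)],(0,255,255))
for yaw in (-8,):
    v=u.copy();draw(yaw);cv2.imwrite('pics/stand.png',v)
```

```text
(no output)
```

View pics/stand.png

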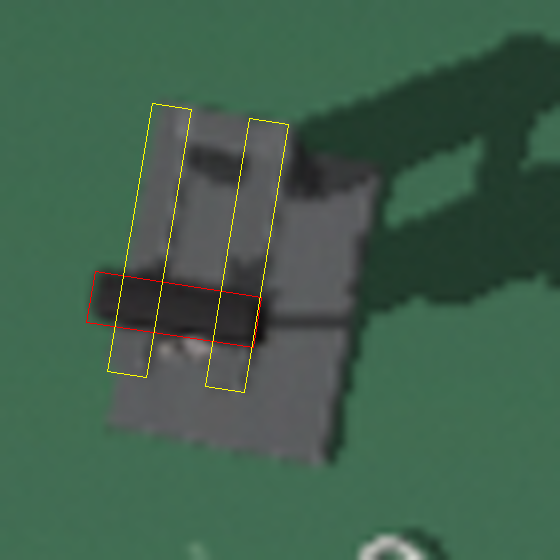

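```bash
cat > plan.py <<'E'
import sys
from sim import *
# plan rows through grasp-point waypoints with total roll; prints rounded rows & simulated joints
def plan(q,P,R,wps,roll,step=5.,droll=0.18,verbose=True):
    g=P-.011*R.as_matrix()[:,2]; segs=[]
    L=[np.linalg.norm(np.array(b)-a) for a,b in zip([g]+wps[:-1],wps)]
    pts=[];a=g
    for b in wps:
        b=np.array(b);n=max(1,int(np.ceil(np.linalg.norm(b-a)*100/step)));pts+=[a+(b-a)*(i+1)/n for i in range(n)];a=b
    N=max(len(pts),int(np.ceil(abs(roll)/droll)) if roll else 0)
    while len(pts)<N: pts.append(pts[-1])
    k=int(np.ceil(abs(roll)/droll)) if roll else 0
    out=[];x=P.copy()
    for i in range(N):
        d=R.inv().apply(pts[i]-(x-.011*R.as_matrix()[:,2]))*100
        dr=roll/k if i<k else 0
        row=[round(float(v),2) for v in d]+[round(dr,3)]
        x=x+R.apply(np.array(row[:3])*.01);R=R*Ro.from_euler('Z',row[3]);qn=ik(q,x,R);
        xx,RR=fk(qn,p);out.append(row)
        if verbose:print(row,'J',np.round(qn).astype(int),'dq',int(abs(qn-q).max()),'err',round(float(np.linalg.norm(xx-x)*1000),1),'g',np.round(x-.011*R.as_matrix()[:,2],3))
        q=qn
    return out,R
if __name__=='__main__':
    from bench import manip
    s=manip.get_state();R=Ro.from_euler('xyz',s['tcp_rot'],degrees=True)
    roll=float(sys.argv[1]);wps=[tuple(map(float,a.split(','))) for a in sys.argv[2:]]
    o,R=plan(s['joint_pos'],s['ee_pos'],R,wps,roll);print(np.round(R.as_matrix(),3).tolist())
E
python3 plan.py -2.793 .42,-.25,.34 .45,0,.37 .387,.306,.30
```

```text
[3.72, -1.72, -1.53, -0.175] J [-75  -4 -38  40  42  88] dq 14 err 0.0 g [ 0.395 -0.302  0.274]
[3.97, -1.05, -1.52, -0.175] J [-71  -8 -36  43  41  82] dq 5 err 0.0 g [ 0.408 -0.276  0.307]
[4.09, -0.34, -1.53, -0.175] J [-67 -10 -32  46  40  77] dq 5 err 0.0 g [ 0.42 -0.25  0.34]
[3.42, -2.49, -0.09, -0.175] J [-62 -14 -34  44  38  73] dq 4 err 0.0 g [ 0.425 -0.208  0.345]
[3.79, -1.85, -0.09, -0.175] J [-57 -17 -35  42  35  69] dq 5 err 0.0 g [ 0.43  -0.167  0.35 ]
[4.07, -1.16, -0.09, -0.175] J [-49 -19 -36  40  31  66] dq 7 err 0.0 g [ 0.435 -0.125  0.355]
[4.2, -0.44, -0.1, -0.175] J [-40 -21 -36  38  26  65] dq 9 err 0.0 g [ 0.44  -0.083  0.36 ]
[4.21, 0.3, -0.09, -0.175] J [-29 -22 -35  36  19  64] dq 10 err 0.0 g [ 0.445 -0.042  0.365]
[4.1, 1.04, -0.09, -0.175] J [-18 -22 -34  34  11  63] dq 11 err 0.0 g [0.45 0.   0.37]
[4.57, -0.21, -0.0, -0.175] J [ -5 -22 -36  32   3  62] dq 12 err 0.0 g [0.441 0.044 0.36 ]
[4.53, 0.6, -0.01, -0.175] J [  7 -21 -37  30  -6  61] dq 12 err 0.0 g [0.432 0.087 0.35 ]
[4.37, 1.37, 0.0, -0.175] J [ 19 -19 -38  29 -15  60] dq 12 err 0.0 g [0.423 0.131 0.34 ]
[4.05, 2.12, -0.0, -0.175] J [ 30 -16 -38  29 -22  58] dq 10 err 0.0 g [0.414 0.175 0.33 ]
[3.63, 2.79, -0.01, -0.175] J [ 40 -12 -37  29 -27  56] dq 9 err 0.0 g [0.405 0.219 0.32 ]
[3.08, 3.37, -0.0, -0.175] J [ 47  -8 -36  30 -32  53] dq 7 err 0.0 g [0.396 0.262 0.31 ]
[2.45, 3.86, -0.0, -0.175] J [ 53  -4 -34  31 -35  50] dq 6 err 0.0 g [0.387 0.306 0.3  ]
[[-0.71, 0.08, 0.7], [0.092, 0.996, -0.02], [-0.698, 0.05, -0.714]]
```

play_rows([
  [3.7,-1.7,-1.5,-0.175,0],
  [4,-1.05,-1.5,-0.175,0],
  [4.1,-0.35,-1.5,-0.175,0],
  [3.4,-2.5,-0.1,-0.175,0],
  [3.8,-1.85,-0.1,-0.175,0],
])

```text
t: 18.4
ee_pos: [0.4382, -0.166, 0.3422]
tcp_rot: [138.1, -16.5, 70.6]
ft_force: [-0.3, 0.6, -0.6]
width: 0.0854
```

play_rows([
  [4.05,-1.15,-0.1,-0.175,0],
  [4.2,-0.45,-0.1,-0.175,0],
  [4.2,0.3,-0.1,-0.175,0],
  [4.1,1.05,-0.1,-0.175,0],
])

```text
t: 18.9
ee_pos: [0.4577, 0.0008, 0.3622]
tcp_rot: [136.7, 11.2, 99.9]
ft_force: [-0.5, -0.9, -0.0]
width: 0.0852
```

```bash
python3 st.py; python3 plan.py -1.22 .42,.15,.34 .387,.306,.30
```

```text
t 18.9 J [-16.48 -21.83 -35.49  32.83  10.25  63.24] p [0.4577 0.0008 0.3622] r [136.68  11.23  99.91] F [-0.5 -0.9 -0. ] w 0.0852
tilt 44.5 az -1.8 M [[-0.169, 0.694, 0.7], [0.966, 0.257, -0.022], [-0.195, 0.673, -0.714]] grasp [0.45   0.001  0.3701]
[3.87, -0.07, -0.07, -0.174] J [ -7 -22 -36  32   4  60] dq 9 err 0.0 g [0.443 0.038 0.363]
[3.83, 0.6, -0.07, -0.174] J [  4 -21 -37  30  -4  58] dq 10 err 0.0 g [0.435 0.076 0.355]
[3.66, 1.25, -0.07, -0.174] J [ 15 -20 -37  30 -11  56] dq 10 err 0.0 g [0.427 0.113 0.348]
[3.39, 1.87, -0.07, -0.174] J [ 24 -18 -37  29 -18  53] dq 9 err 0.0 g [0.42 0.15 0.34]
[3.31, 2.45, 0.05, -0.174] J [ 34 -15 -37  29 -24  51] dq 9 err 0.0 g [0.412 0.189 0.33 ]
[2.83, 2.98, 0.06, -0.174] J [ 41 -12 -37  29 -29  48] dq 7 err 0.0 g [0.404 0.228 0.32 ]
[2.27, 3.42, 0.05, -0.174] J [ 48  -8 -36  30 -32  44] dq 6 err 0.0 g [0.395 0.267 0.31 ]
[1.65, 3.77, 0.05, 0] J [ 54  -4 -34  31 -35  50] dq 5 err 0.0 g [0.387 0.306 0.3  ]
[[-0.709, 0.081, 0.7], [0.093, 0.995, -0.022], [-0.699, 0.05, -0.714]]
```

play_rows([
  [3.85,-0.1,-0.1,-0.174,0],
  [3.85,0.6,-0.1,-0.174,0],
  [3.65,1.25,-0.1,-0.174,0],
  [3.4,1.85,-0.1,-0.174,0],
  [3.3,2.45,0.05,-0.174,0],
])

```text
t: 19.52
ee_pos: [0.4186, 0.1889, 0.3231]
tcp_rot: [158.2, 39.8, 146.3]
ft_force: [0.5, -1.2, 0.5]
width: 0.0855
```

play_rows([
  [2.85,3,0.05,-0.174,0],
  [2.25,3.4,0.05,-0.174,0],
  [1.65,3.8,0.05,0,0],
  [0,0,0,0,0],
])

```text
t: 20.02
ee_pos: [0.394, 0.3073, 0.2923]
tcp_rot: [175.9, 44.2, 172.4]
ft_force: [-0.2, -0.2, -0.1]
width: 0.0851
```

```bash
python3 st.py; python3 go.py .415,.3045,.262 .471,.303,.205
python3 - <<'E'
from h import *
import cv2
o=[]
for c,box in [('top',(220,160,340,270)),('scene',(270,90,410,210))]:
    d=manip.camera(c);x0,y0,x1,y1=box
    o.append(cv2.resize(d['frame'][y0:y1,x0:x1,::-1],(395,370),interpolation=cv2.INTER_CUBIC))
    for n in ['scale_grip','stand_rest']:
        for r in manip.pinpoint(c,n)[:3]:
            P=d['pose'];print(n,round(r['score'],2),np.round(P[:3,:3]@np.array(r['location'])+P[:3,3],3))
cv2.imwrite('pics/sc1.png',np.hstack(o))
E
```

```text
t 20.02 J [ 44.77  -6.37 -34.74  27.68 -30.43  41.17] p [0.394  0.3073 0.2923] r [175.9   44.18 172.45] F [-0.2 -0.2 -0.1] w 0.0851
tilt 44.3 az -1.7 M [[-0.711, 0.082, 0.698], [0.094, 0.995, -0.02], [-0.697, 0.051, -0.715]] grasp [0.3863 0.3075 0.3002]
.415,.3045,.262 tool cm [ 0.59 -0.27  4.74] norm 4.8 rows 1 [ 0.59 -0.27  4.74]
.471,.303,.205 tool cm [-0.02  0.02  7.99] norm 8.0 rows 2 [-0.01  0.01  4.  ]
scale_grip 0.87 [0.251 0.212 0.013]
scale_grip 0.76 [0.376 0.569 0.023]
scale_grip 0.54 [0.472 0.305 0.202]
stand_rest 0.58 [0.472 0.305 0.202]
scale_grip 0.94 [0.371 0.568 0.021]
scale_grip 0.84 [0.257 0.214 0.015]
scale_grip 0.79 [0.471 0.308 0.203]
stand_rest 0.72 [0.473 0.301 0.036]
stand_rest 0.64 [0.47  0.3   0.208]
stand_rest 0.58 [0.47  0.308 0.206]
```

View pics/sc1.png

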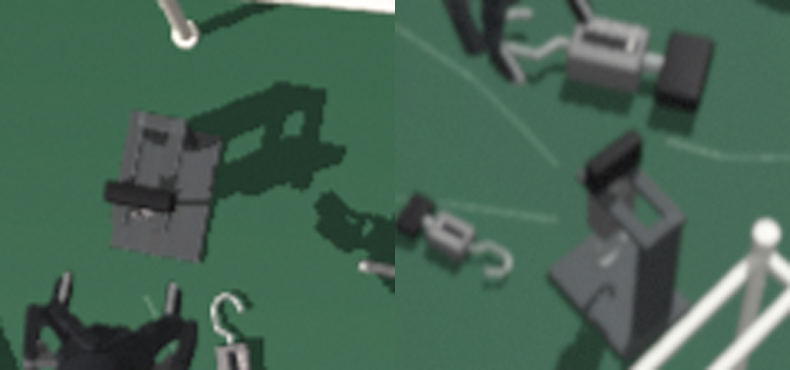

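Only the scale hanging on the stand is the middle-sized one, at right crop (612,165). The larger lies at (640,60) and the smaller at (450,235). The fingers line up with its grip block.

play_rows([
  [0.6,-0.3,4.5,0,0],
  [0,0,3,0,0],
  [0,0,2.5,0,0],
  [0,0,2.6,0,0],
  [0,0,0,0,0],
])

```text
t: 20.95
ee_pos: [0.4791, 0.2983, 0.199]
tcp_rot: [175.8, 44.2, 172.0]
ft_force: [-1.1, 0.3, 0.2]
width: 0.085
```

```bash
python3 st.py; python3 go.py .471,.304,.205
python3 - <<'E'
from h import *
import cv2
o=[]
for c,box in [('top',(230,180,310,255)),('scene',(310,110,390,185))]:
    d=manip.camera(c);x0,y0,x1,y1=box
    o.append(cv2.resize(d['frame'][y0:y1,x0:x1,::-1],(395,370),interpolation=cv2.INTER_CUBIC))
cv2.imwrite('pics/sc2.png',np.hstack(o))
E
```

```text
t 20.95 J [ 35.72   3.23 -43.16   5.86 -25.33  33.21] p [0.4791 0.2983 0.199 ] r [175.82  44.23 172.03] F [-1.1  0.3  0.2] w 0.085
tilt 44.4 az -2.0 M [[-0.71, 0.088, 0.699], [0.099, 0.995, -0.024], [-0.698, 0.052, -0.715]] grasp [0.4714 0.2986 0.2068]
.471,.304,.205 tool cm [0.21 0.52 0.09] norm 0.6 rows 1 [0.21 0.52 0.09]
```

View pics/sc2.png

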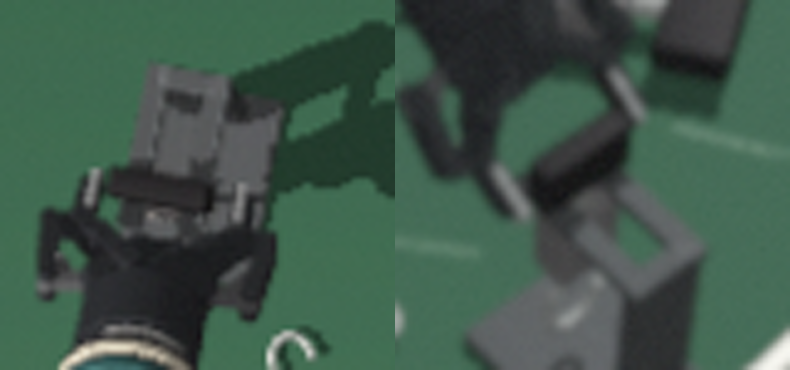

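play_rows([
  [0.2,0.5,0.5,0,0],
  [0,0,0,0,40],
  [0,0,0,0,80],
  [0,0,0,0,120],
  [0,0,0,0,255],
])

```text
t: 21.68
ee_pos: [0.4815, 0.3051, 0.1963]
tcp_rot: [175.6, 44.4, 172.0]
ft_force: [-1.2, 0.1, 6.4]
width: 0.0655
```

play_rows([
  [0,0,0,0,255],
  [0,0,0,0,255],
  [0,0,0,0,255],
])

```text
t: 22.05
ee_pos: [0.4815, 0.3052, 0.1964]
tcp_rot: [175.6, 44.4, 172.0]
ft_force: [-2.6, 0.4, 6.7]
width: 0.0658
```

```bash
python3 st.py
python3 - <<'E'
from h import *
import cv2
o=[]
for c,box in [('top',(230,180,310,255)),('scene',(310,110,390,185))]:
    d=manip.camera(c);x0,y0,x1,y1=box
    o.append(cv2.resize(d['frame'][y0:y1,x0:x1,::-1],(395,370),interpolation=cv2.INTER_CUBIC))
cv2.imwrite('pics/sc3.png',np.hstack(o))
E
```

```text
t 22.05 J [ 36.25   4.   -42.95   5.22 -25.58  33.53] p [0.4815 0.3052 0.1964] r [175.62  44.4  172.04] F [-2.6  0.4  6.7] w 0.0658
tilt 44.6 az -1.7 M [[-0.708, 0.085, 0.701], [0.099, 0.995, -0.021], [-0.7, 0.055, -0.712]] grasp [0.4738 0.3054 0.2042]
```

View pics/sc3.png

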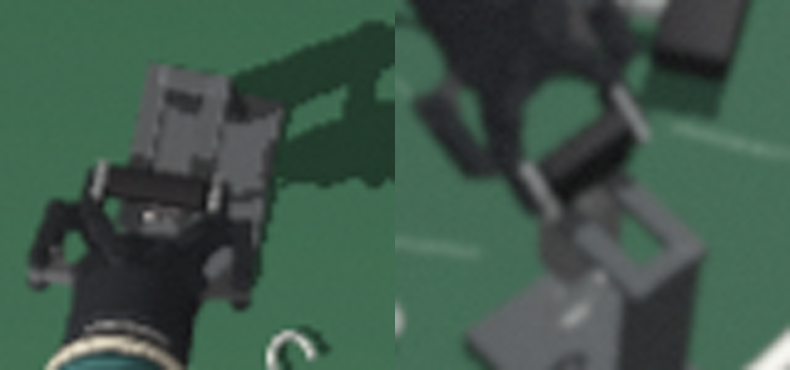

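```bash
python3 plan.py 0 .4738,.3054,.2072 .3938,.3166,.208 .40,.30,.33
```

```text
[-0.21, 0.02, -0.21, 0] J [ 40   5 -41   8 -28  37] dq 4 err 0.0 g [0.474 0.305 0.207]
[2.86, 0.22, -2.85, 0] J [ 45   3 -43  10 -31  42] dq 4 err 0.0 g [0.434 0.311 0.208]
[2.86, 0.21, -2.85, 0] J [ 50   2 -45  12 -34  47] dq 5 err 0.0 g [0.394 0.317 0.208]
[-3.05, -0.31, -2.74, 0] J [ 50  -1 -40  20 -33  46] dq 7 err 0.0 g [0.396 0.311 0.249]
[-3.05, -0.31, -2.74, 0] J [ 49  -4 -36  26 -33  45] dq 6 err 0.0 g [0.398 0.306 0.289]
[-3.04, -0.31, -2.74, 0] J [ 48  -6 -30  33 -32  44] dq 6 err 0.0 g [0.4  0.3  0.33]
[[-0.708, 0.085, 0.701], [0.099, 0.995, -0.021], [-0.7, 0.055, -0.712]]
```

play_rows([
  [-0.25,0.02,-0.25,0,255],
  [0,0,0,0,255],
])

```text
t: 22.4
ee_pos: [0.4809, 0.3047, 0.1987]
tcp_rot: [175.7, 44.3, 172.1]
ft_force: [0.5, 0.2, -3.1]
width: 0.0654
```

play_rows([
  [1.4,0.1,-1.4,0,255],
  [1.4,0.1,-1.4,0,255],
])

```text
t: 22.65
ee_pos: [0.4403, 0.3099, 0.1989]
tcp_rot: [175.8, 44.3, 172.1]
ft_force: [-0.4, 0.1, -1.9]
width: 0.0657
```

```bash
python3 st.py; python3 go.py .3938,.3166,.208;python3 - <<'E'
from h import *
import cv2
o=[]
for c,box in [('top',(230,180,310,255)),('scene',(310,110,390,185))]:
    d=manip.camera(c);x0,y0,x1,y1=box
    o.append(cv2.resize(d['frame'][y0:y1,x0:x1,::-1],(395,370),interpolation=cv2.INTER_CUBIC))
cv2.imwrite('pics/sc4.png',np.hstack(o))
E
```

```text
t 22.65 J [ 40.4    1.73 -44.31   7.99 -28.06  37.28] p [0.4403 0.3099 0.1989] r [175.78  44.26 172.13] F [-0.4  0.1 -1.9] w 0.0657
tilt 44.4 az -1.8 M [[-0.709, 0.086, 0.699], [0.098, 0.995, -0.022], [-0.698, 0.053, -0.714]] grasp [0.4326 0.3101 0.2067]
.3938,.3166,.208 tool cm [ 2.72  0.32 -2.82] norm 3.9 rows 1 [ 2.72  0.32 -2.82]
```

View pics/sc4.png

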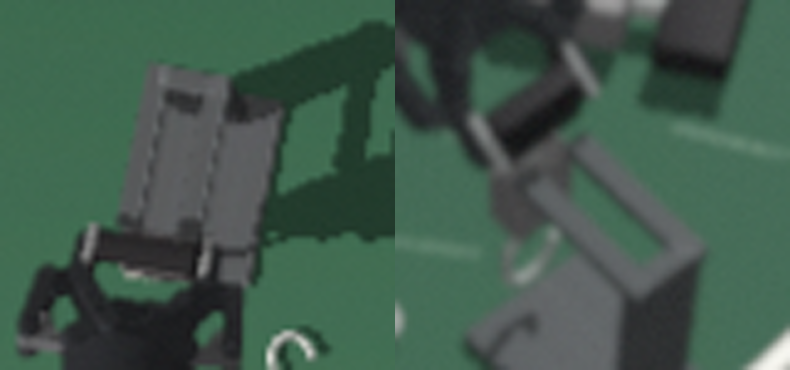

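play_rows([
  [1.4,0.15,-1.4,0,255],
  [1.4,0.15,-1.4,0,255],
  [-1,-0.1,-1.5,0,255],
  [-2.5,-0.3,-2.3,0,255],
  [-2.5,-0.3,-2.3,0,255],
])

```text
t: 23.38
ee_pos: [0.4014, 0.3049, 0.286]
tcp_rot: [175.7, 44.3, 172.1]
ft_force: [0.1, -0.3, -2.7]
width: 0.066
```

```bash
python3 st.py; python3 plan.py 0 .43,.10,.38 .45,-.1,.38 .45,-.36,.36;  python3 - <<'E'
from h import *
import cv2
o=[]
for c,box in [('top',(220,200,320,295)),('scene',(270,80,390,190))]:
    d=manip.camera(c);x0,y0,x1,y1=box
    o.append(cv2.resize(d['frame'][y0:y1,x0:x1,::-1],(395,370),interpolation=cv2.INTER_CUBIC))
    for n in ['hook_seat','scale_grip']:
        for r in manip.pinpoint(c,n)[:4]:
            P=d['pose'];print(n,round(r['score'],2),np.round(P[:3,:3]@np.array(r['location'])+P[:3,3],3))
cv2.imwrite('pics/sc5.png',np.hstack(o))
E
```

```text
t 23.38 J [ 43.76  -5.97 -35.66  25.79 -29.98  40.37] p [0.4014 0.3049 0.286 ] r [175.73  44.3  172.15] F [ 0.1 -0.3 -2.7] w 0.066
tilt 44.5 az -1.7 M [[-0.709, 0.085, 0.7], [0.098, 0.995, -0.021], [-0.698, 0.053, -0.714]] grasp [0.3937 0.3051 0.2938]
[-2.12, -3.93, -0.63, 0] J [ 42  -9 -36  28 -29  39] dq 3 err 0.0 g [0.401 0.264 0.311]
[-2.12, -3.93, -0.64, 0] J [ 35 -13 -36  29 -25  33] dq 6 err 0.0 g [0.408 0.223 0.328]
[-2.12, -3.93, -0.63, 0] J [ 27 -17 -35  31 -20  26] dq 8 err 0.0 g [0.416 0.182 0.346]
[-2.12, -3.93, -0.64, 0] J [ 18 -19 -34  32 -13  18] dq 9 err 0.0 g [0.423 0.141 0.363]
[-2.12, -3.92, -0.63, 0] J [  7 -21 -32  35  -6  11] dq 10 err 0.0 g [0.43 0.1  0.38]
[-0.67, -3.95, 0.36, 0] J [ -4 -23 -33  35   1   3] dq 10 err 0.0 g [0.434 0.06  0.38 ]
[-0.67, -3.95, 0.37, 0] J [-14 -23 -33  36   9  -5] dq 10 err 0.0 g [0.438 0.02  0.38 ]
[-0.68, -3.94, 0.36, 0] J [-24 -23 -33  38  16 -12] dq 10 err 0.0 g [ 0.442 -0.02   0.38 ]
[-0.67, -3.95, 0.37, 0] J [-33 -22 -33  39  22 -19] dq 8 err 0.0 g [ 0.446 -0.06   0.38 ]
[-0.68, -3.94, 0.37, 0] J [-41 -20 -32  41  26 -26] d
[... 443 characters left out ...]
dq 3 err 0.0 g [ 0.45  -0.317  0.363]
[-0.19, -4.33, 0.33, 0] J [-68   0 -20  48  40 -54] dq 3 err 0.0 g [ 0.45 -0.36  0.36]
[[-0.709, 0.085, 0.7], [0.098, 0.995, -0.021], [-0.698, 0.053, -0.714]]
hook_seat 0.5 [0.163 0.468 0.023]
hook_seat 0.38 [0.379 0.236 0.01 ]
scale_grip 0.9 [0.378 0.565 0.022]
scale_grip 0.65 [0.391 0.303 0.293]
scale_grip 0.59 [0.252 0.211 0.011]
scale_grip 0.36 [ 0.755  0.201 -0.002]
hook_seat 0.5 [0.394 0.301 0.126]
hook_seat 0.48 [0.373 0.231 0.005]
hook_seat 0.45 [0.162 0.464 0.018]
hook_seat 0.36 [ 0.734 -0.103 -0.003]
scale_grip 0.68 [0.371 0.568 0.021]
scale_grip 0.66 [ 0.482 -0.336  0.124]
scale_grip 0.64 [0.255 0.215 0.014]
scale_grip 0.58 [0.395 0.309 0.296]
```

View pics/sc5.png

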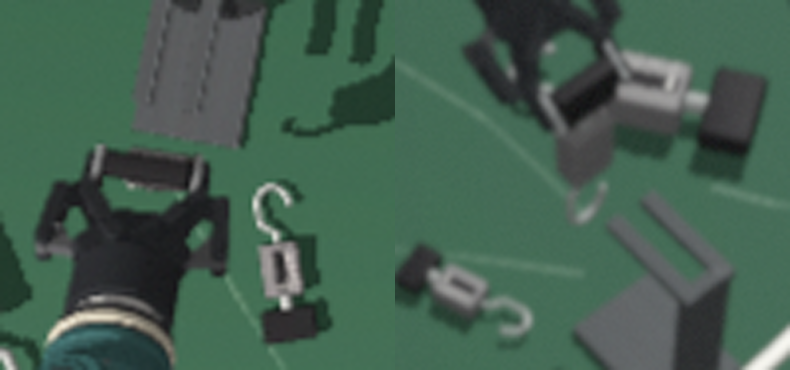

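play_rows([
  [-1.5,-2.8,-0.4,0,255],
  [-2.1,-3.9,-0.6,0,255],
  [-2.1,-3.9,-0.6,0,255],
  [-2.1,-3.9,-0.6,0,255],
  [-2.1,-3.9,-0.6,0,255],
])

```text
t: 24.3
ee_pos: [0.4363, 0.1117, 0.3635]
tcp_rot: [175.8, 44.2, 172.2]
ft_force: [0.5, 0.9, -2.8]
width: 0.0659
```

play_rows([
  [-1,-3.9,0.2,0,255],
  [-0.7,-3.9,0.4,0,255],
  [-0.7,-3.9,0.4,0,255],
  [-0.7,-3.9,0.4,0,255],
  [-0.7,-3.9,0.4,0,255],
])

```text
t: 24.92
ee_pos: [0.4593, -0.0868, 0.3663]
tcp_rot: [175.7, 44.2, 172.0]
ft_force: [1.3, 0.3, -3.0]
width: 0.0654
```

```bash
python3 st.py; python3 go.py .478,-.384,.36
```

```text
t 24.93 J [-33.96 -19.6  -32.86  37.09  21.87 -19.77] p [ 0.4593 -0.0868  0.3663] r [175.67  44.23 172.02] F [ 1.3  0.3 -3. ] w 0.0654
tilt 44.4 az -1.8 M [[-0.71, 0.086, 0.699], [0.099, 0.995, -0.022], [-0.698, 0.054, -0.715]] grasp [ 0.4516 -0.0866  0.3742]
.478,-.384,.36 tool cm [ -3.84 -29.44   3.51] norm 29.9 rows 6 [-0.64 -4.91  0.59]
```

play_rows([
  [-0.5,-4.3,0.5,0,255],
  [-0.5,-4.5,0.5,0,255],
  [-0.5,-4.5,0.5,0,255],
  [-0.5,-4.5,0.5,0,255],
  [-0.5,-4.5,0.5,0,255],
])

```text
t: 25.55
ee_pos: [0.4755, -0.3119, 0.3536]
tcp_rot: [175.6, 44.2, 172.0]
ft_force: [0.4, -0.8, -2.3]
width: 0.0654
```

play_rows([
  [-0.5,-4,0.5,0,255],
  [-0.3,-2,0.2,0,255],
  [0,0,0,0,255],
])

```text
t: 25.92
ee_pos: [0.4812, -0.3715, 0.3514]
tcp_rot: [175.6, 44.2, 172.0]
ft_force: [0.2, 0.2, -2.4]
width: 0.0658
```

```bash
cat > look.py <<'E'
import sys
from h import *
import cv2
out=sys.argv[1]; o=[]
T=eval(sys.argv[2]) if len(sys.argv)>2 else [('top',(400,160,500,255)),('scene',(140,240,260,350))]
names=sys.argv[3].split(',') if len(sys.argv)>3 and sys.argv[3] else []
for c,box in T:
    d=manip.camera(c);x0,y0,x1,y1=box
    o.append(cv2.resize(d['frame'][y0:y1,x0:x1,::-1],(395,370),interpolation=cv2.INTER_CUBIC))
    for n in names:
        for r in manip.pinpoint(c,n)[:4]:
            P=d['pose'];print(c,n,round(r['score'],2),np.round(P[:3,:3]@np.array(r['location'])+P[:3,3],3))
cv2.imwrite(out,np.hstack(o))
E
python3 st.py;python3 look.py pics/h1.png "[('top',(400,160,520,275)),('scene',(110,220,260,360))]" hook_seat,tiffin_bar,scale_grip
```

```text
t 25.93 J [-61.91   2.92 -14.99  46.15  37.37 -46.75] p [ 0.4812 -0.3715  0.3514] r [175.58  44.21 171.96] F [ 0.2  0.2 -2.4] w 0.0658
tilt 44.4 az -1.7 M [[-0.71, 0.086, 0.699], [0.1, 0.995, -0.021], [-0.697, 0.055, -0.715]] grasp [ 0.4735 -0.3712  0.3592]
top hook_seat 0.52 [0.161 0.467 0.02 ]
top hook_seat 0.47 [0.379 0.234 0.01 ]
top tiffin_bar 0.87 [ 0.484 -0.336  0.127]
top scale_grip 0.86 [0.373 0.565 0.021]
top scale_grip 0.66 [0.251 0.212 0.013]
top scale_grip 0.57 [ 0.472 -0.37   0.357]
top scale_grip 0.27 [0.473 0.305 0.204]
scene hook_seat 0.56 [0.375 0.233 0.009]
scene hook_seat 0.53 [ 0.471 -0.372  0.194]
scene hook_seat 0.53 [0.161 0.464 0.021]
scene scale_grip 0.92 [0.254 0.216 0.013]
scene scale_grip 0.75 [ 0.473 -0.367  0.366]
scene scale_grip 0.71 [0.37  0.571 0.021]
```

View pics/h1.png

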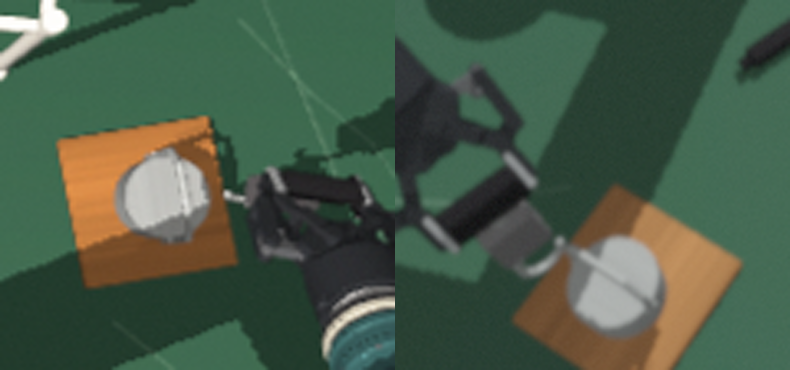

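```bash
python3 go.py .480,-.386,.345 .481,-.386,.257
```

```text
.480,-.386,.345 tool cm [ 0.5  -1.62  1.62] norm 2.3 rows 1 [ 0.5  -1.62  1.62]
.481,-.386,.257 tool cm [ 6.08 -0.46  6.35] norm 8.8 rows 2 [ 3.04 -0.23  3.17]
```

play_rows([
  [0.5,-1.6,1.6,0,255],
  [1.6,-0.1,1.7,0,255],
  [2,-0.15,2.1,0,255],
  [1.5,-0.1,1.6,0,255],
  [0,0,0,0,255],
])

```text
t: 26.95
ee_pos: [0.4886, -0.386, 0.2602]
tcp_rot: [175.5, 44.2, 171.9]
ft_force: [-0.1, -0.2, -1.9]
width: 0.0656
```

```bash
python3 st.py;python3 go.py .481,-.386,.257;python3 look.py pics/h2.png "[('top',(400,160,500,255)),('scene',(130,240,250,350))]" hook_seat,tiffin_bar,scale_grip
```

```text
t 26.95 J [-61.96   7.24 -24.68  32.27  37.41 -46.84] p [ 0.4886 -0.386   0.2602] r [175.49  44.17 171.92] F [-0.1 -0.2 -1.9] w 0.0656
tilt 44.4 az -1.6 M [[-0.71, 0.086, 0.699], [0.101, 0.995, -0.02], [-0.697, 0.056, -0.715]] grasp [ 0.4809 -0.3858  0.268 ]
.481,-.386,.257 tool cm [ 0.76 -0.08  0.8 ] norm 1.1 rows 1 [ 0.76 -0.08  0.8 ]
top hook_seat 0.35 [0.376 0.235 0.009]
top tiffin_bar 0.84 [ 0.482 -0.333  0.125]
top scale_grip 0.94 [0.374 0.565 0.022]
top scale_grip 0.79 [0.252 0.215 0.01 ]
top scale_grip 0.61 [ 0.481 -0.385  0.266]
scene hook_seat 0.65 [ 0.479 -0.385  0.103]
scene hook_seat 0.64 [ 0.479 -0.386  0.276]
scene hook_seat 0.52 [0.162 0.462 0.019]
scene tiffin_bar 0.7 [ 0.481 -0.339  0.121]
scene scale_grip 0.91 [0.372 0.567 0.019]
scene scale_grip 0.89 [0.254 0.216 0.012]
scene scale_grip 0.6 [ 0.48  -0.38   0.272]
```

View pics/h2.png

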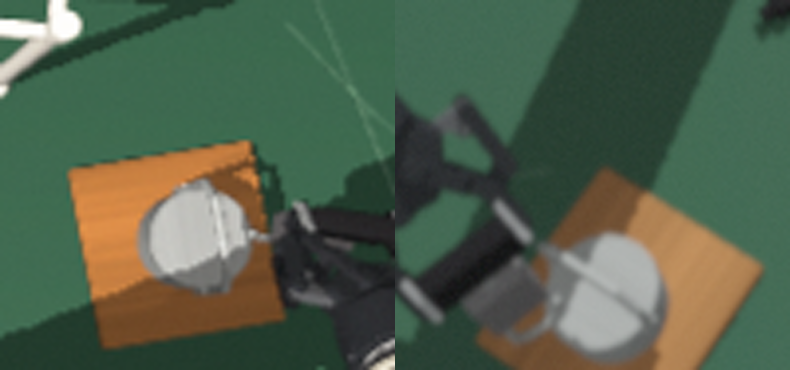

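play_rows([
  [0.5,-0.05,0.5,0,255],
  [0.4,-0.05,0.45,0,255],
  [0,0,0,0,255],
])

```text
t: 27.72
ee_pos: [0.4889, -0.3864, 0.2486]
tcp_rot: [175.6, 44.3, 172.0]
ft_force: [0.4, -0.8, -2.7]
width: 0.0657
```

```bash
python3 st.py;python3 go.py .481,-.340,.255
```

```text
t 27.73 J [-61.95   7.74 -26.1   30.21  37.42 -46.84] p [ 0.4889 -0.3864  0.2486] r [175.63  44.26 172.03] F [ 0.4 -0.8 -2.7] w 0.0657
tilt 44.4 az -1.7 M [[-0.709, 0.086, 0.7], [0.099, 0.995, -0.021], [-0.698, 0.055, -0.714]] grasp [ 0.4812 -0.3861  0.2564]
.481,-.340,.255 tool cm [ 0.57  4.58 -0.01] norm 4.6 rows 1 [ 0.57  4.58 -0.01]
```

play_rows([
  [0.2,1,0.1,0,255],
  [0.15,1,0.05,0,255],
  [0.12,1,0,0,255],
])

```text
t: 28.1
ee_pos: [0.4893, -0.3554, 0.2467]
tcp_rot: [175.7, 44.3, 172.1]
ft_force: [0.9, -0.5, -2.7]
width: 0.0656
```

play_rows([
  [0.12,1,0,0,255],
  [0.1,0.9,0,0,255],
  [0,0,0,0,255],
])

```text
t: 28.48
ee_pos: [0.4894, -0.3365, 0.2463]
tcp_rot: [175.7, 44.3, 172.1]
ft_force: [-0.1, 0.6, -3.3]
width: 0.0654
```

```bash
python3 st.py;python3 look.py pics/h3.png "[('top',(410,180,490,255)),('scene',(150,250,240,335))]" hook_seat,tiffin_bar
```

```text
t 28.48 J [-58.8    3.87 -31.48  26.54  36.   -43.37] p [ 0.4894 -0.3365  0.2463] r [175.73  44.31 172.13] F [-0.1  0.6 -3.3] w 0.0654
tilt 44.5 az -1.8 M [[-0.709, 0.085, 0.7], [0.098, 0.995, -0.022], [-0.699, 0.053, -0.714]] grasp [ 0.4817 -0.3363  0.2541]
top hook_seat 0.6 [0.161 0.469 0.02 ]
top hook_seat 0.55 [0.381 0.235 0.008]
top tiffin_bar 0.72 [ 0.481 -0.331  0.122]
scene hook_seat 0.65 [0.162 0.466 0.02 ]
scene hook_seat 0.52 [ 0.482 -0.337  0.084]
scene hook_seat 0.49 [ 0.732 -0.104 -0.006]
scene hook_seat 0.42 [0.375 0.232 0.009]
scene tiffin_bar 0.86 [ 0.481 -0.339  0.126]
```

View pics/h3.png

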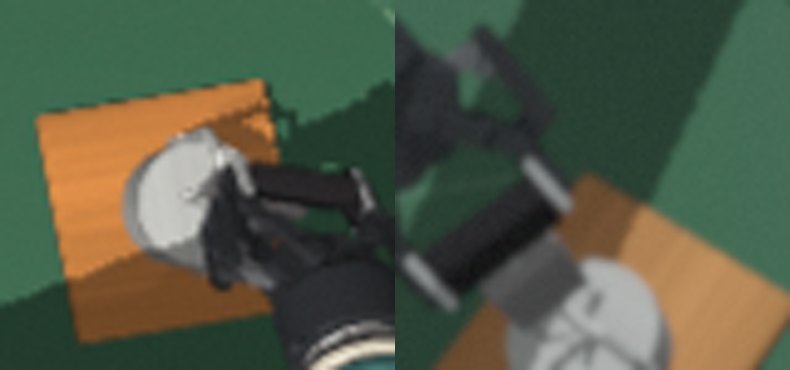

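The hook tip shows beyond the bar at left crop (190,190) and nothing is being pushed. Lifting.

play_rows([
  [-0.7,0.05,-0.7,0,255],
  [-0.7,0.05,-0.7,0,255],
  [-0.7,0.05,-0.7,0,255],
  [0,0,0,0,255],
])

```text
t: 29.28
ee_pos: [0.49, -0.3377, 0.2771]
tcp_rot: [175.8, 44.4, 172.2]
ft_force: [-0.5, 0.2, -2.4]
width: 0.0656
```

play_rows([
  [-0.4,0.03,-0.4,0,255],
  [-0.4,0.03,-0.4,0,255],
  [-0.4,0.03,-0.4,0,255],
  [0,0,0,0,255],
])

```text
t: 29.78
ee_pos: [0.4898, -0.3374, 0.2929]
tcp_rot: [175.7, 44.3, 172.1]
ft_force: [0.2, 0.6, -6.3]
width: 0.0655
```

```bash
python3 st.py;python3 look.py pics/h4.png "[('top',(410,180,490,255)),('scene',(150,250,240,335))]" hook_seat,tiffin_bar
```

```text
t 29.77 J [-58.8    1.98 -25.69  34.22  35.97 -43.33] p [ 0.4898 -0.3374  0.2929] r [175.71  44.28 172.08] F [ 0.2  0.6 -6.3] w 0.0655
tilt 44.4 az -1.8 M [[-0.709, 0.086, 0.7], [0.099, 0.995, -0.022], [-0.698, 0.054, -0.714]] grasp [ 0.4821 -0.3371  0.3008]
top hook_seat 0.62 [0.163 0.466 0.02 ]
top hook_seat 0.41 [0.376 0.237 0.013]
top tiffin_bar 0.7 [ 0.482 -0.337  0.122]
scene hook_seat 0.67 [0.162 0.465 0.02 ]
scene hook_seat 0.51 [ 0.482 -0.335  0.118]
scene hook_seat 0.4 [0.377 0.231 0.007]
scene tiffin_bar 0.66 [ 0.481 -0.337  0.125]
```

View pics/h4.png

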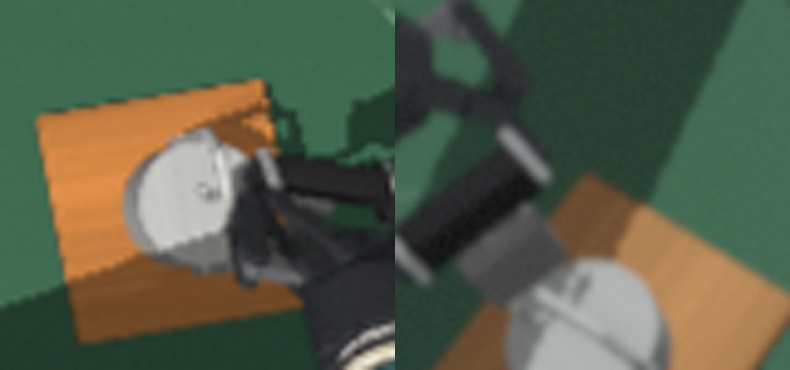

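play_rows([
  [-0.35,0.03,-0.35,0,255],
  [-0.45,0.03,-0.45,0,255],
  [-0.5,0.04,-0.5,0,255],
  [-0.45,0.03,-0.45,0,255],
  [-0.3,0.03,-0.3,0,255],
])

```text
t: 30.7
ee_pos: [0.4903, -0.3375, 0.3225]
tcp_rot: [175.8, 44.3, 172.1]
ft_force: [1.0, -0.5, -7.1]
width: 0.0653
```

play_rows([
  [-0.2,0.01,-0.2,0,255],
  [0,0,0,0,255],
])

```text
t: 30.95
ee_pos: [0.4903, -0.3375, 0.3249]
tcp_rot: [175.7, 44.3, 172.1]
ft_force: [-0.1, -0.2, -7.9]
width: 0.0656
```

```bash
python3 st.py;python3 look.py pics/h5.png "[('top',(410,180,490,255)),('scene',(150,250,240,335))]" hook_seat,tiffin_bar,tiffin_base
```

```text
t 30.95 J [-58.76   1.03 -21.57  39.25  35.97 -43.29] p [ 0.4903 -0.3375  0.3249] r [175.73  44.31 172.1 ] F [-0.1 -0.2 -7.9] w 0.0656
tilt 44.5 az -1.8 M [[-0.709, 0.086, 0.7], [0.098, 0.995, -0.022], [-0.699, 0.053, -0.714]] grasp [ 0.4826 -0.3372  0.3327]
top hook_seat 0.54 [0.378 0.235 0.012]
top hook_seat 0.43 [0.161 0.466 0.024]
top hook_seat 0.38 [ 0.483 -0.341  0.328]
top tiffin_bar 0.26 [ 0.482 -0.335  0.01 ]
top tiffin_base 0.83 [ 0.479 -0.34   0.042]
top tiffin_base 0.39 [0.473 0.306 0.204]
scene hook_seat 0.71 [ 0.483 -0.338  0.154]
scene hook_seat 0.64 [ 0.481 -0.337  0.147]
scene hook_seat 0.47 [0.163 0.464 0.021]
scene hook_seat 0.46 [0.374 0.233 0.007]
scene tiffin_bar 0.75 [ 0.481 -0.338  0.156]
scene tiffin_base 0.55 [ 0.479 -0.341  0.043]
```

View pics/h5.png

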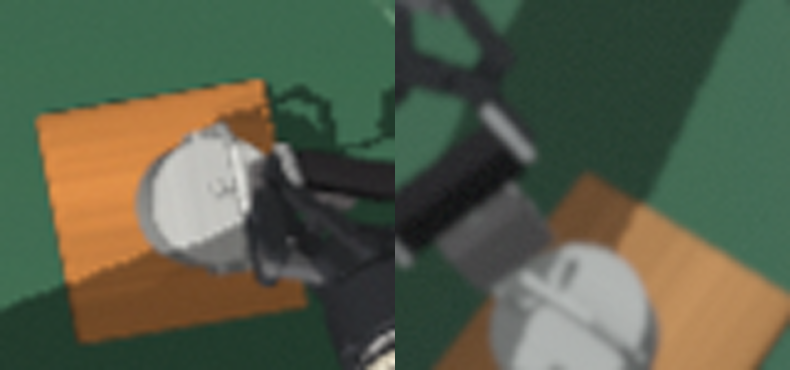

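The tiffin's base is at 0.0425 m against the board's 0.012 m, so it hangs about 3 cm clear. Holding still.

play_rows([
  [0,0,0,0,255],
  [0,0,0,0,255],
  [0,0,0,0,255],
  [0,0,0,0,255],
  [0,0,0,0,255],
])

```text
t: 31.98
ee_pos: [0.4903, -0.3375, 0.3248]
tcp_rot: [175.7, 44.3, 172.1]
ft_force: [-0.1, -0.1, -6.7]
width: 0.0656
```

play_rows([
  [0,0,0,0,255],
  [0,0,0,0,255],
  [0,0,0,0,255],
  [0,0,0,0,255],
  [0,0,0,0,255],
])

```text
t: 32.6
ee_pos: [0.4903, -0.3374, 0.3247]
tcp_rot: [175.7, 44.3, 172.1]
ft_force: [0.4, 0.6, -7.2]
width: 0.0656
```

play_rows([
  [0,0,0,0,255],
  [0,0,0,0,255],
  [0,0,0,0,255],
  [0,0,0,0,255],
  [0,0,0,0,255],
])

```text
t: 33.22
ee_pos: [0.4902, -0.3374, 0.3247]
tcp_rot: [175.7, 44.3, 172.1]
ft_force: [-0.1, 0.6, -6.5]
width: 0.0658
```

```bash
python3 st.py;python3 look.py pics/h6.png "[('top',(410,180,490,255)),('scene',(150,250,240,335))]" tiffin_bar,tiffin_base;  python3 go.py .481,-.337,.303
```

```text
t 33.23 J [-58.76   1.03 -21.58  39.24  35.96 -43.29] p [ 0.4902 -0.3374  0.3247] r [175.71  44.3  172.09] F [-0.1  0.6 -6.5] w 0.0658
tilt 44.5 az -1.8 M [[-0.709, 0.086, 0.7], [0.098, 0.995, -0.022], [-0.698, 0.053, -0.714]] grasp [ 0.4825 -0.3372  0.3326]
top tiffin_bar 0.97 [ 0.483 -0.331  0.152]
top tiffin_bar 0.7 [ 0.481 -0.335  0.014]
top tiffin_bar 0.54 [ 0.48  -0.337  0.329]
top tiffin_base 0.94 [ 0.482 -0.334  0.041]
top tiffin_base 0.3 [ 0.754  0.204 -0.   ]
scene tiffin_bar 0.78 [ 0.484 -0.338  0.157]
scene tiffin_base 0.92 [ 0.482 -0.342  0.043]
.481,-.337,.303 tool cm [ 2.18 -0.15  2.  ] norm 3.0 rows 1 [ 2.18 -0.15  2.  ]
```

play_rows([
  [0.25,-0.02,0.25,0,255],
  [0.4,-0.03,0.4,0,255],
  [0.4,-0.03,0.4,0,255],
  [0.35,-0.03,0.35,0,255],
  [0.25,-0.02,0.25,0,255],
])

```text
t: 34.15
ee_pos: [0.49, -0.3374, 0.3009]
tcp_rot: [175.7, 44.3, 172.1]
ft_force: [0.5, 0.9, -7.6]
width: 0.0658
```

play_rows([
  [0.15,-0.01,0.15,0,255],
  [0.15,-0.01,0.15,0,255],
  [0.15,-0.01,0.15,0,255],
  [0.15,-0.01,0.15,0,255],
  [0.15,-0.01,0.15,0,255],
])

```text
t: 34.78
ee_pos: [0.49, -0.3375, 0.2908]
tcp_rot: [175.7, 44.3, 172.1]
ft_force: [0.3, 0.2, -5.8]
width: 0.0656
```

play_rows([
  [0.3,-0.02,0.3,0,255],
  [0.3,-0.02,0.3,0,255],
  [0.3,-0.02,0.3,0,255],
  [0,0,0,0,255],
])

```text
t: 35.28
ee_pos: [0.4898, -0.3372, 0.2778]
tcp_rot: [175.7, 44.3, 172.1]
ft_force: [0.1, -0.0, -2.8]
width: 0.0656
```

```bash
python3 st.py;python3 look.py pics/h7.png "[('top',(410,180,490,255)),('scene',(150,250,240,335))]" tiffin_bar,tiffin_base,hook_seat;  python3 go.py .482,-.337,.2545
```

```text
t 35.27 J [-58.8    2.53 -27.6   31.76  36.01 -43.34] p [ 0.4898 -0.3372  0.2778] r [175.69  44.31 172.08] F [ 0.1 -0.  -2.8] w 0.0656
tilt 44.5 az -1.8 M [[-0.709, 0.085, 0.7], [0.099, 0.995, -0.021], [-0.699, 0.054, -0.714]] grasp [ 0.4821 -0.3369  0.2857]
top tiffin_bar 0.66 [ 0.482 -0.335  0.122]
top tiffin_base 0.6 [ 0.481 -0.338  0.01 ]
top hook_seat 0.58 [ 0.48  -0.335  0.009]
top hook_seat 0.49 [0.376 0.237 0.011]
top hook_seat 0.47 [0.159 0.467 0.019]
scene tiffin_bar 0.96 [ 0.482 -0.339  0.122]
scene tiffin_bar 0.41 [ 0.478 -0.333  0.013]
scene tiffin_base 0.8 [ 0.483 -0.34   0.013]
scene hook_seat 0.65 [0.164 0.464 0.021]
scene hook_seat 0.5 [ 0.481 -0.336  0.118]
scene hook_seat 0.37 [0.379 0.233 0.009]
.482,-.337,.2545 tool cm [ 2.21 -0.16  2.24] norm 3.1 rows 1 [ 2.21 -0.16  2.24]
```

View pics/h7.png

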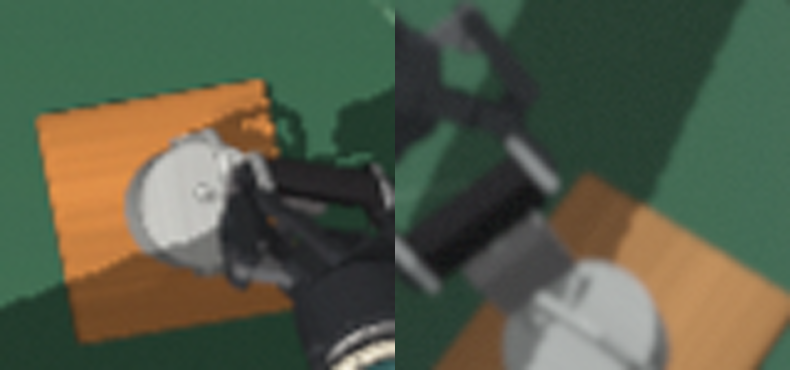

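play_rows([
  [0.6,-0.04,0.6,0,255],
  [0.7,-0.04,0.7,0,255],
  [0.6,-0.04,0.6,0,255],
  [0.3,-0.03,0.3,0,255],
  [0,0,0,0,255],
])

```text
t: 36.3
ee_pos: [0.4894, -0.337, 0.2465]
tcp_rot: [175.7, 44.3, 172.1]
ft_force: [0.1, 0.4, -2.7]
width: 0.0656
```

```bash
python3 st.py;  python3 go.py .482,-.337,.2545 .4815,-.388,.2545 .481,-.388,.35
```

```text
t 36.3 J [-58.83   3.9  -31.39  26.64  36.   -43.37] p [ 0.4894 -0.337   0.2465] r [175.68  44.28 172.07] F [ 0.1  0.4 -2.7] w 0.0656
tilt 44.4 az -1.8 M [[-0.709, 0.086, 0.7], [0.099, 0.995, -0.022], [-0.698, 0.054, -0.714]] grasp [ 0.4817 -0.3368  0.2544]
.482,-.337,.2545 tool cm [-0.03 -0.02  0.01] norm 0.0 rows 1 [-0.03 -0.02  0.01]
.4815,-.388,.2545 tool cm [-0.47 -5.08  0.07] norm 5.1 rows 2 [-0.23 -2.54  0.04]
.481,-.388,.35 tool cm [-6.63  0.51 -6.85] norm 9.6 rows 2 [-3.32  0.26 -3.43]
```

play_rows([
  [-0.1,-1.1,0.02,0,255],
  [-0.1,-1.1,0.02,0,255],
  [-0.1,-1.1,0.02,0,255],
  [-0.1,-1.1,0.02,0,255],
  [-0.1,-1,0.02,0,255],
])

```text
t: 36.92
ee_pos: [0.489, -0.3923, 0.2467]
tcp_rot: [175.7, 44.3, 172.1]
ft_force: [-0.6, 0.6, -2.2]
width: 0.0662
```

```bash
python3 st.py; python3 look.py pics/h8.png "[('top',(410,180,490,255)),('scene',(130,240,250,350))]" tiffin_bar,hook_seat;  python3 go.py .481,-.392,.35
```

```text
t 36.92 J [-62.27   8.27 -25.75  30.16  37.55 -47.18] p [ 0.489  -0.3923  0.2467] r [175.71  44.3  172.08] F [-0.6  0.6 -2.2] w 0.0662
tilt 44.5 az -1.8 M [[-0.709, 0.086, 0.7], [0.099, 0.995, -0.022], [-0.698, 0.053, -0.714]] grasp [ 0.4813 -0.392   0.2546]
top tiffin_bar 0.79 [ 0.48  -0.339  0.122]
top hook_seat 0.44 [0.164 0.466 0.023]
scene tiffin_bar 0.91 [ 0.477 -0.338  0.122]
scene hook_seat 0.73 [0.161 0.462 0.019]
scene hook_seat 0.54 [ 0.483 -0.393  0.084]
scene hook_seat 0.42 [0.375 0.231 0.01 ]
.481,-.392,.35 tool cm [-6.66  0.38 -6.83] norm 9.5 rows 2 [-3.33  0.19 -3.42]
```

View pics/h8.png

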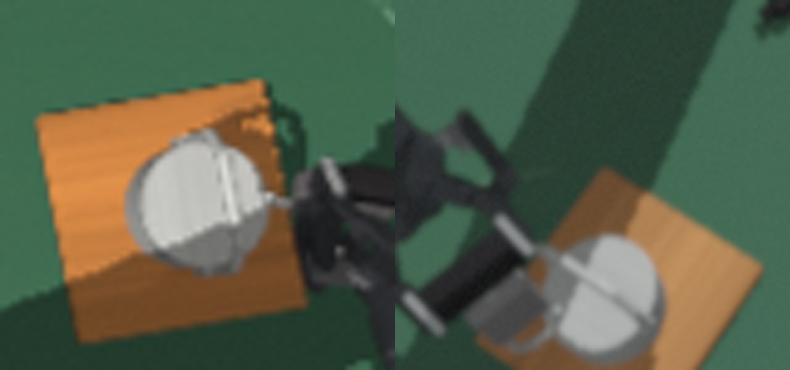

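The hook is clear of the bar, at left crop (275,200), and the tiffin stands at the board centre. Lifting off and carrying the scale back.

play_rows([
  [-1.3,0.1,-1.3,0,255],
  [-2.5,0.2,-2.6,0,255],
  [-2.8,0.15,-2.9,0,255],
  [-0.5,1,-0.7,0,255],
])

```text
t: 37.72
ee_pos: [0.4885, -0.3827, 0.3533]
tcp_rot: [176.0, 44.4, 172.3]
ft_force: [0.1, 0.2, -2.6]
width: 0.066
```

```bash
python3 st.py; python3 plan.py 0 .46,-.1,.385 .435,.08,.385 .388,.311,.29
```

```text
t 37.73 J [-61.79   4.03 -13.64  45.97  37.35 -46.65] p [ 0.4885 -0.3827  0.3533] r [175.96  44.44 172.26] F [ 0.1  0.2 -2.6] w 0.066
tilt 44.6 az -2.0 M [[-0.708, 0.085, 0.702], [0.096, 0.995, -0.024], [-0.7, 0.05, -0.712]] grasp [ 0.4808 -0.3824  0.3611]
[0.42, 4.67, -0.64, 0] J [-61   0 -19  45  37 -46] dq 4 err 0.0 g [ 0.477 -0.335  0.365]
[0.42, 4.68, -0.64, 0] J [-58  -4 -22  43  35 -42] dq 4 err 0.0 g [ 0.474 -0.288  0.369]
[0.42, 4.67, -0.64, 0] J [-54  -9 -25  43  34 -38] dq 4 err 0.0 g [ 0.47  -0.241  0.373]
[0.42, 4.68, -0.64, 0] J [-49 -12 -27  42  31 -34] dq 4 err 0.0 g [ 0.467 -0.194  0.377]
[0.42, 4.67, -0.64, 0] J [-44 -16 -29  41  28 -28] dq 5 err 0.0 g [ 0.463 -0.147  0.381]
[0.41, 4.67, -0.64, 0] J [-36 -18 -29  40  23 -22] dq 7 err 0.0 g [ 0.46  -0.1    0.385]
[0.88, 4.43, -0.55, 0] J [-28 -21 -31  39  18 -15] dq 7 err 0.0 g [ 0.454 -0.055  0.385]
[0.87, 4.42, -0.55, 0] J [-19 -22 -31  37  12  -8] dq 9 err 0.0 g [ 0.448 -0.01   0.385]
[0.88, 4.43, -0.55, 0] J [ -8 -22 -31  37   4   0] dq 10 err 0.0 g [0.441 0.035 0.385]
[0.87, 4.42, -0.54, 0] J [  3 -22 -31  36  -3   8] dq 11 err 0.0 g [0.435 0.08  0.385]
[2.04, 3.69, 0.48, 0] J [ 13 -20 -33  34 -10  15] dq 9 err 0.0 g [0.427 0.119 0.369]
[2.03, 3.68, 0.49, 0] J [ 21 -18 -34  32 -16  21] dq 8 err 0.0 g [0.419 0.157 0.353]
[2.03, 3.69, 0.48, 0] J [ 30 -16 -35  30 -22  28] dq 8 err 0.0 g [0.412 0.196 0.338]
[2.04, 3.68, 0.49, 0] J [ 37 -12 -36  29 -26  34] dq 7 err 0.0 g [0.404 0.234 0.322]
[2.03, 3.68, 0.48, 0] J [ 43  -9 -36  28 -30  40] dq 6 err 0.0 g [0.396 0.272 0.306]
[2.03, 3.69, 0.49, 0] J [ 49  -5 -35  28 -33  45] dq 5 err 0.0 g [0.388 0.311 0.29 ]
[[-0.708, 0.085, 0.702], [0.096, 0.995, -0.024], [-0.7, 0.05, -0.712]]
```

play_rows([
  [0.4,3.5,-0.6,0,255],
  [0.4,4.7,-0.65,0,255],
  [0.4,4.7,-0.65,0,255],
  [0.4,4.7,-0.65,0,255],
  [0.4,4.7,-0.65,0,255],
])

```text
t: 38.35
ee_pos: [0.4697, -0.1556, 0.3703]
tcp_rot: [175.6, 44.3, 172.0]
ft_force: [-0.1, 0.8, -2.3]
width: 0.0659
```

play_rows([
  [0.4,4.7,-0.65,0,255],
  [0.9,4.4,-0.55,0,255],
  [0.9,4.4,-0.55,0,255],
  [0.9,4.2,-0.55,0,255],
  [0.9,4.2,-0.55,0,255],
])

```text
t: 38.98
ee_pos: [0.4399, 0.0648, 0.3744]
tcp_rot: [175.7, 44.3, 172.1]
ft_force: [0.7, 0.3, -2.9]
width: 0.0657
```

```bash
python3 st.py; python3 plan.py 0 .405,.2,.335 .386,.314,.29 | cut -c1-30; python3 go.py .386,.314,.29
```

```text
t 38.98 J [ -2.47 -23.02 -34.32  34.26   0.51   3.9 ] p [0.4399 0.0648 0.3744] r [175.68  44.28 172.08] F [ 0.7  0.3 -2.9] w 0.0657
tilt 44.4 az -1.7 M [[-0.709, 0.085, 0.7], [0.099, 0.995, -0.021], [-0.698, 0.054, -0.714]] grasp [0.4322 0.065  0.3823]
[2.19, 4.32, 0.39, 0] J [ 10 -
[2.18, 4.31, 0.4, 0] J [ 21 -1
[2.19, 4.32, 0.39, 0] J [ 31 -
[1.87, 3.64, 0.55, 0] J [ 38 -
[1.87, 3.65, 0.55, 0] J [ 44  
[1.87, 3.64, 0.54, 0] J [ 49  
[[-0.709, 0.085, 0.7], [0.099,
.386,.314,.29 tool cm [12.17 23.88  2.82] norm 27.0 rows 6 [2.03 3.98 0.47]
```

play_rows([
  [2.1,4,0.4,0,255],
  [2.1,4,0.4,0,255],
  [2.1,4,0.4,0,255],
  [2,3.8,0.5,0,255],
  [1.8,3.6,0.5,0,255],
])

```text
t: 39.6
ee_pos: [0.4004, 0.2654, 0.2985]
tcp_rot: [175.7, 44.2, 172.2]
ft_force: [1.0, -0.8, -2.4]
width: 0.0653
```

play_rows([
  [1.8,3.4,0.5,0,255],
  [0.3,1,0,0,255],
  [0,0,0,0,255],
])

```text
t: 39.98
ee_pos: [0.3939, 0.3099, 0.2836]
tcp_rot: [175.8, 44.2, 172.2]
ft_force: [-0.0, -1.2, -2.2]
width: 0.0657
```

```bash
python3 st.py; python3 look.py pics/r1.png "[('top',(220,190,320,285)),('scene',(280,80,390,180))]" scale_grip,hook_seat;python3 go.py .394,.317,.25 .394,.317,.209
```

```text
t 39.98 J [ 45.12  -5.74 -35.65  26.3  -30.7   41.66] p [0.3939 0.3099 0.2836] r [175.8   44.22 172.23] F [-0.  -1.2 -2.2] w 0.0657
tilt 44.4 az -1.8 M [[-0.71, 0.084, 0.699], [0.097, 0.995, -0.021], [-0.697, 0.053, -0.715]] grasp [0.3863 0.3101 0.2915]
top scale_grip 0.66 [0.253 0.21  0.013]
top scale_grip 0.6 [0.387 0.309 0.289]
top scale_grip 0.57 [0.377 0.565 0.022]
top hook_seat 0.67 [0.164 0.468 0.02 ]
top hook_seat 0.62 [0.378 0.236 0.007]
scene scale_grip 0.95 [0.386 0.312 0.294]
scene scale_grip 0.94 [0.373 0.566 0.019]
scene scale_grip 0.82 [0.254 0.211 0.009]
scene hook_seat 0.6 [0.374 0.233 0.007]
scene hook_seat 0.45 [0.383 0.309 0.123]
scene hook_seat 0.45 [0.164 0.461 0.019]
.394,.317,.25 tool cm [2.56 0.6  3.51] norm 4.4 rows 1 [2.56 0.6  3.51]
.394,.317,.209 tool cm [ 2.86 -0.22  2.93] norm 4.1 rows 1 [ 2.86 -0.22  2.93]
```

View pics/r1.png

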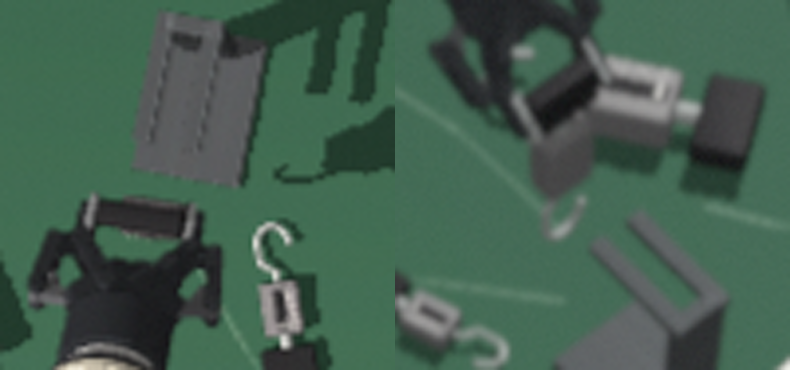

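```bash
python3 go.py .39,.317,.25 .39,.317,.208 .43,.3116,.2075
```

```text
.39,.317,.25 tool cm [2.84 0.56 3.23] norm 4.3 rows 1 [2.84 0.56 3.23]
.39,.317,.208 tool cm [ 2.93 -0.23  3.  ] norm 4.2 rows 1 [ 2.93 -0.23  3.  ]
.43,.3116,.2075 tool cm [-2.85 -0.19  2.85] norm 4.0 rows 1 [-2.85 -0.19  2.85]
```

play_rows([
  [1.4,0.3,1.6,0,255],
  [1.4,0.25,1.6,0,255],
  [1.5,-0.1,1.5,0,255],
  [1.4,-0.1,1.4,0,255],
  [0,0,0,0,255],
])

```text
t: 40.9
ee_pos: [0.3967, 0.3167, 0.2001]
tcp_rot: [175.9, 44.2, 172.2]
ft_force: [0.3, 0.5, -2.1]
width: 0.0656
```

```bash
python3 st.py; python3 look.py pics/r2.png "[('top',(230,190,310,265)),('scene',(290,90,390,180))]" scale_grip;python3 go.py .43,.3116,.2078
```

```text
t 40.9 J [ 45.6   -0.05 -45.18  11.43 -31.03  42.23] p [0.3967 0.3167 0.2001] r [175.86  44.2  172.16] F [ 0.3  0.5 -2.1] w 0.0656
tilt 44.4 az -1.9 M [[-0.71, 0.086, 0.699], [0.098, 0.995, -0.023], [-0.697, 0.052, -0.715]] grasp [0.389  0.3169 0.208 ]
top scale_grip 0.69 [0.253 0.214 0.01 ]
top scale_grip 0.64 [0.388 0.32  0.205]
top scale_grip 0.6 [0.376 0.566 0.021]
top scale_grip 0.46 [ 0.402  0.008 -0.002]
scene scale_grip 0.88 [0.39  0.319 0.207]
scene scale_grip 0.81 [0.254 0.216 0.01 ]
scene scale_grip 0.31 [ 0.477 -0.334  0.016]
scene scale_grip 0.22 [ 0.752  0.202 -0.005]
.43,.3116,.2078 tool cm [-2.74 -0.31  3.  ] norm 4.1 rows 1 [-2.74 -0.31  3.  ]
```

View pics/r2.png

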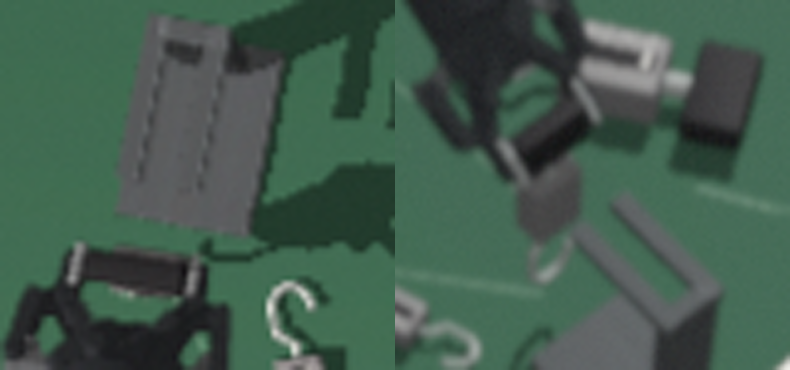

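play_rows([
  [-1.05,-0.1,1.1,0,255],
  [-1.05,-0.1,1.05,0,255],
  [-0.8,-0.1,0.85,0,255],
  [0,0,0,0,255],
])

```text
t: 41.6
ee_pos: [0.4393, 0.3106, 0.1997]
tcp_rot: [175.7, 44.3, 172.0]
ft_force: [0.0, -0.6, -2.8]
width: 0.0656
```

```bash
python3 st.py; python3 look.py pics/r3.png "[('top',(230,190,310,265)),('scene',(290,90,390,180))]" ;python3 go.py .4735,.3055,.2072
```

```text
t 41.6 J [ 40.59   1.69 -44.18   8.26 -28.21  37.54] p [0.4393 0.3106 0.1997] r [175.73  44.27 172.01] F [ 0.  -0.6 -2.8] w 0.0656
tilt 44.4 az -1.9 M [[-0.709, 0.087, 0.7], [0.099, 0.995, -0.023], [-0.698, 0.053, -0.714]] grasp [0.4316 0.3108 0.2075]
.4735,.3055,.2072 tool cm [-3.08 -0.18  3.02] norm 4.3 rows 1 [-3.08 -0.18  3.02]
```

View pics/r3.png

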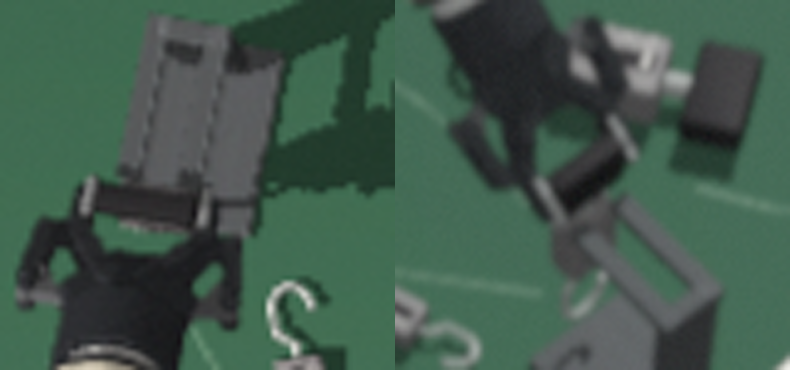

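Going in cleanly, with no contact force. Sliding the rest of the way.

play_rows([
  [-1.1,-0.08,1.05,0,255],
  [-1.05,-0.08,1.05,0,255],
  [-0.9,-0.05,0.9,0,255],
  [0,0,0,0,255],
])

```text
t: 42.2
ee_pos: [0.4818, 0.305, 0.1994]
tcp_rot: [175.7, 44.3, 172.0]
ft_force: [-0.2, -0.3, -2.1]
width: 0.0659
```

play_rows([
  [0.12,0,0.12,0,255],
  [0,0,0,0,255],
])

```text
t: 42.45
ee_pos: [0.4804, 0.3054, 0.1976]
tcp_rot: [175.7, 44.3, 172.1]
ft_force: [-0.6, 0.5, -2.3]
width: 0.0659
```

```bash
python3 st.py; python3 look.py pics/r4.png "[('top',(230,190,310,265)),('scene',(290,90,390,180))]" scale_grip,stand_rest
```

```text
t 42.45 J [ 36.35   3.88 -42.68   5.82 -25.6   33.63] p [0.4804 0.3054 0.1976] r [175.75  44.25 172.13] F [-0.6  0.5 -2.3] w 0.0659
tilt 44.4 az -1.8 M [[-0.71, 0.085, 0.7], [0.098, 0.995, -0.022], [-0.698, 0.053, -0.714]] grasp [0.4727 0.3057 0.2055]
top scale_grip 0.82 [0.378 0.563 0.023]
top scale_grip 0.58 [0.251 0.213 0.009]
top scale_grip 0.49 [0.469 0.306 0.204]
top stand_rest 0.9 [0.475 0.305 0.201]
scene scale_grip 0.91 [0.37  0.566 0.021]
scene scale_grip 0.72 [0.471 0.309 0.209]
scene scale_grip 0.56 [0.257 0.214 0.014]
scene stand_rest 0.56 [0.47  0.3   0.207]
```

View pics/r4.png

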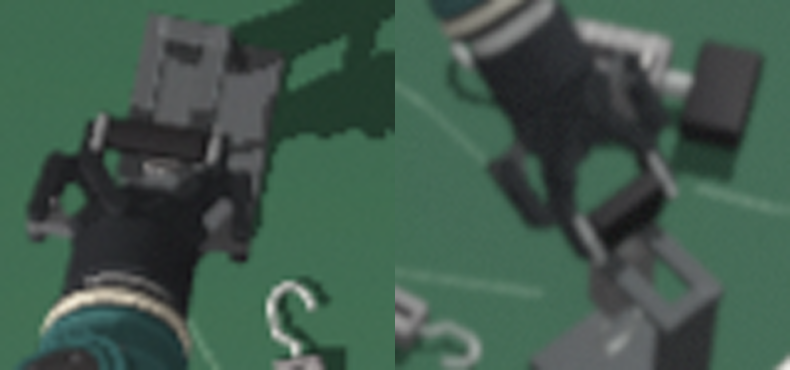

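Lower it to contact.

play_rows([
  [0.08,0,0.08,0,255],
  [0,0,0,0,255],
])

```text
t: 43.0
ee_pos: [0.4807, 0.3055, 0.1966]
tcp_rot: [175.7, 44.3, 172.1]
ft_force: [0.4, 0.3, -1.8]
width: 0.0658
```

play_rows([
  [0.06,0,0.06,0,255],
  [0,0,0,0,255],
])

```text
t: 43.25
ee_pos: [0.4811, 0.3056, 0.1964]
tcp_rot: [175.7, 44.3, 172.1]
ft_force: [-0.7, -0.8, 2.4]
width: 0.0658
```

play_rows([
  [0,0,0,0,50],
  [0,0,0,0,30],
  [0,0,0,0,10],
  [0,0,0,0,0],
  [0,0,0,0,0],
])

```text
t: 43.88
ee_pos: [0.4808, 0.3055, 0.1959]
tcp_rot: [175.7, 44.3, 172.1]
ft_force: [-0.5, -0.7, -0.4]
width: 0.0855
```

```bash
python3 st.py; python3 look.py pics/r5.png "[('top',(230,190,310,265)),('scene',(290,90,390,180))]"
```

```text
t 43.88 J [ 36.33   4.04 -42.86   5.46 -25.61  33.64] p [0.4808 0.3055 0.1959] r [175.72  44.27 172.1 ] F [-0.5 -0.7 -0.4] w 0.0855
tilt 44.4 az -1.8 M [[-0.709, 0.086, 0.7], [0.098, 0.995, -0.022], [-0.698, 0.053, -0.714]] grasp [0.4731 0.3058 0.2037]
```

View pics/r5.png

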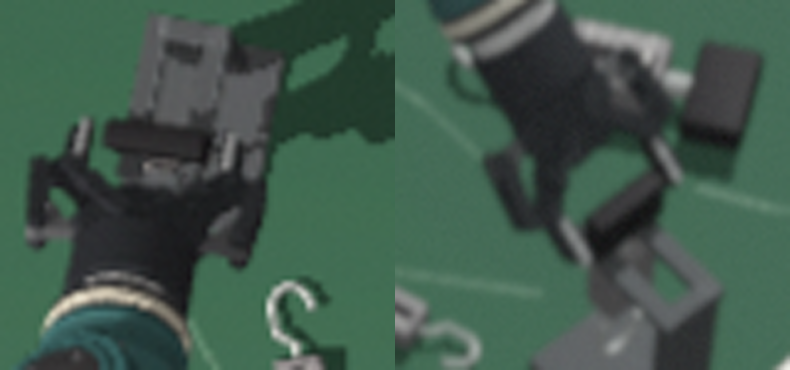

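The fingers are off both sides, with the block at left crop (155,140) between tips at 83 and 228. Backing straight out.

play_rows([
  [0,0,-1.5,0,0],
  [0,0,-2.5,0,0],
  [0,0,-4,0,0],
  [0,0,-4,0,0],
  [-1,0,-4,0,0],
])

```text
t: 44.6
ee_pos: [0.3747, 0.3077, 0.3178]
tcp_rot: [175.8, 44.2, 172.1]
ft_force: [-0.6, 1.4, -0.4]
width: 0.0855
```

play_rows([
  [-3,0,-3,0,0],
  [-2,0,-2,0,0],
  [0,0,0,0,0],
  [0,0,0,0,0],
])

```text
t: 45.1
ee_pos: [0.3762, 0.304, 0.3868]
tcp_rot: [175.8, 44.2, 172.1]
ft_force: [0.2, -0.9, 0.1]
width: 0.0855
```

```bash
python3 st.py; python3 look.py pics/r6.png "[('top',(230,190,310,265)),('scene',(290,90,390,180))]" scale_grip,tiffin_base,tiffin_bar,bottle,bowl,lighter; python3 -c "
from h import *
import cv2
cv2.imwrite('pics/end.png',manip.camera('scene')['frame'][:,:,::-1])"
```

```text
t 45.1 J [ 46.53  -9.62 -22.2   44.38 -31.52  43.11] p [0.3762 0.304  0.3868] r [175.78  44.23 172.14] F [ 0.2 -0.9  0.1] w 0.0855
tilt 44.4 az -1.8 M [[-0.71, 0.086, 0.699], [0.098, 0.995, -0.022], [-0.698, 0.053, -0.715]] grasp [0.3685 0.3043 0.3947]
top scale_grip 0.88 [0.255 0.211 0.015]
top scale_grip 0.82 [0.376 0.566 0.022]
top scale_grip 0.61 [0.473 0.306 0.199]
top tiffin_base 0.66 [ 0.481 -0.336  0.012]
top tiffin_bar 0.69 [ 0.48  -0.335  0.124]
top bottle 0.74 [ 0.756  0.201 -0.004]
top bowl 0.65 [ 0.726 -0.104 -0.002]
top lighter 0.81 [ 0.4    0.013 -0.001]
scene scale_grip 0.72 [0.471 0.309 0.207]
scene scale_grip 0.65 [0.373 0.566 0.026]
scene scale_grip 0.59 [0.255 0.214 0.009]
scene tiffin_base 0.73 [ 0.486 -0.343  0.012]
scene tiffin_bar 0.89 [ 0.482 -0.338  0.121]
scene bottle 0.86 [ 0.752  0.199 -0.005]
scene bowl 0.59 [ 0.729 -0.103 -0.004]
scene lighter 0.85 [ 0.403  0.01  -0.003]
scene lighter 0.26 [0.472 0.3   0.206]
```

View pics/r6.png

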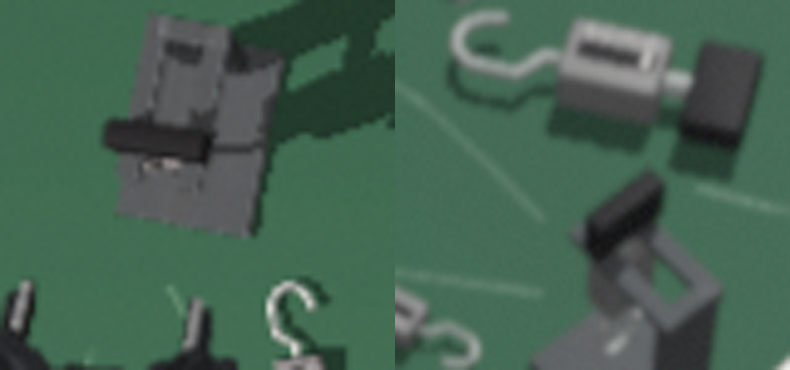

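View pics/end.png

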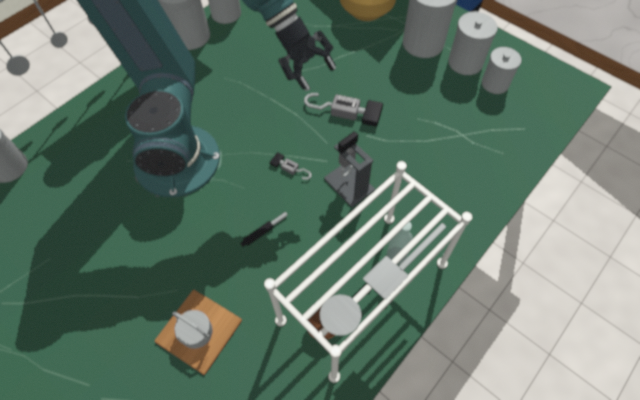

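The scale hangs on the stand at scene pixel (348,150) and the tiffin stands upright mid-board at (195,330). The bottle, bowl and lighter haven't moved and the gripper is touching nothing. Handing in.

```bash
python3 -c "
from bench import manip
print(manip.close_job())"
```

```text
the job is handed in; nothing more can be done
None
```

I finished every step in the order asked and handed the job in at about 46 s. No verdict is reported.

**What I did**
- **Tilt:** The moves have no tilt command, so I tilted the tool about 44° by pushing it against its upper reach limit. I kept that tilt for the whole job.
- **Tiffin:** I gripped the tiffin by its bar from the front, stood it on the middle of the board and let go.
- **Weighing:** I hooked the middle-sized scale from the stand under the bar. The tiffin hung about 3 cm clear of the board (base at about 0.042 m, board top 0.012 m). I held it there about 2 s, with roughly 4 to 5 N on the hook.
- **Putting back:** I set the tiffin down slowly, unhooked it and hung the scale back on the stand.

**Last checks**
- **Tiffin:** It stands upright at about (0.481, -0.337), within a few mm of the board's centre. The scene camera's reading of its base was about 8 mm off that, at (0.486, -0.343).
- **Scale:** Its grip is at about (0.472, 0.307, 0.204), resting on the prongs.
- **Bottle, bowl and lighter:** They are within measuring noise of where they started.
- **Gripper:** It is open and clear of everything.

**Doubts**
- **Joint range:** During the first reach test, joints 3 and 4 read 78.36° and 120.895°. Their limits are 78.34° and 120.89°, so the excess is about the size of sensor noise.
- **Wrist force:** In that same test it reached about 80 N for a moment, against the 120 N limit.

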